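Pack the tool drawer tray flush and check it with the level

TASK

Pack the red drawer tray so that it will slide back under the drawer above: unclip every wrench from the blue rack and press it fully home in the insert pocket made for its length, and put every carton of screws down on the floor of the open bay, so that nothing stands above the rim. Then check it: lay the spirit level across the tray at the handle end, resting on the rim, slide it along the rim in contact to the other end, and put it back down on the bench. Leave the bottle, the spray can and the roll of tape alone.

Things in the scene. Friction and masses are not known exactly. Their poses are not given: they have to be found in the camera images.
- tray: Red steel drawer tray on a rubber mat; it does not move. 198 mm (x) by 268 mm (y) outside, rim 48 mm above the bench, walls and floor 4 mm thick. Origin: centre of the underside; x across, y along, z up. An aluminium pull handle sticks out 29 mm from the -y end, below the rim. Bay for cartons at the handle end, wrench insert at the +y end, divider between (y = -24 to -20 mm, 34 mm high).
- bay (a point): Centre of the floor of the tray's open bay, at (0, -77, 4) mm in the tray's frame. The bay measures 190 mm along the tray's x and 106 mm along its y; four cartons fit side by side in one row with their 58 mm side along the tray's y.
- insert (a point): Point (0, 55, 34) mm in the tray's frame: top middle of the black insert, whose blocks are 34 mm high. From x = -29 to +29 mm an open trough (floor at 12 mm) crosses all pockets, room for the fingers beside the shanks. Pockets lie along x, 42 mm apart in y; from the divider outwards 140, 160, 180 mm. Blocks beside the trough carry the pinching tabs.
- tabs (a point): Point (33, 55, 27) mm in the tray's frame: one pair of pinching tabs (as at every pocket at x = +-33 mm): a fixed cheek 5.5 mm to the -y side of the pocket's middle and an orange sprung tab at +y, leaving 8 mm; the tab gives way up to 5 mm. By its own weight a wrench stops some 10 mm too high on the tabs, its heads above the rim; pushing it down home takes about 5 to 15 N.
- pocket_s (a point): Home of wrench_s: middle of the floor of the insert pocket for the 140 mm wrench, at (0, 13, 12) mm in the tray's frame; the wrench's origin lies here when fully home, its length along the tray's x, either way round. Pocket 146 mm long, 16 mm wide at the heads, 22 mm deep. Pinched between cheek and tabs, the wrench comes home centred about 0.5 mm to the tray's -y side of this point.
- pocket_m (a point): Home of wrench_m: middle of the floor of the insert pocket for the 160 mm wrench, at (0, 55, 12) mm in the tray's frame; the wrench's origin lies here when fully home, its length along the tray's x, either way round. Pocket 166 mm long, 16 mm wide at the heads, 22 mm deep. Pinched between cheek and tabs, the wrench comes home centred about 0.5 mm to the tray's -y side of this point.
- pocket_l (a point): Home of wrench_l: middle of the floor of the insert pocket for the 180 mm wrench, at (0, 97, 12) mm in the tray's frame; the wrench's origin lies here when fully home, its length along the tray's x, either way round. Pocket 186 mm long, 16 mm wide at the heads, 22 mm deep. Pinched between cheek and tabs, the wrench comes home centred about 0.5 mm to the tray's -y side of this point.
- rack: Blue plastic wrench rack fixed to the bench, 80 mm (x) by 146 mm (y). Origin: centre of the underside; z up. Two comb rails 10 mm wide run along y at x = +-33 mm, 39 mm high; they hold wrenches on edge along x in slots at y = -42, 0, +42 mm, shanks resting 26 mm above the bench (wrench origin at 20 mm). From x = -28 to +28 mm the shanks are free to grip. Which wrench is in which slot varies.
- catch (a point): Point (33, 8, 43) mm in the rack's frame: one of the orange sprung catches, a pair to each slot at x = +-33 mm, hooked over the +y upper edge of the shank, reaching 48 mm above the bench. Pulling the wrench straight up pushes the catch aside 1 to 2 mm; that takes about 5 to 15 N and is over after about 10 mm.
- wrench_s: Combination wrench, bright steel, 140 mm long, on its narrow edge: 10 mm thick, round heads 30 mm high at both ends, straight shank between them 18 mm high (6 to 24 mm above the origin), edges rounded; 84 g +-30%. Origin under the middle of its length at the underside of the heads; x along it (ring head at -x, open jaw at +x), z up. Starts clipped in the rack; belongs in pocket_s. May be absent.
- wrench_m: Combination wrench, bright steel, 160 mm long, on its narrow edge: 10 mm thick, round heads 30 mm high at both ends, straight shank between them 18 mm high (6 to 24 mm above the origin), edges rounded; 96 g +-30%. Origin under the middle of its length at the underside of the heads; x along it (ring head at -x, open jaw at +x), z up. Starts clipped in the rack; belongs in pocket_m. May be absent.
- wrench_l: Combination wrench, bright steel, 180 mm long, on its narrow edge: 10 mm thick, round heads 30 mm high at both ends, straight shank between them 18 mm high (6 to 24 mm above the origin), edges rounded; 108 g +-30%. Origin under the middle of its length at the underside of the heads; x along it (ring head at -x, open jaw at +x), z up. Starts clipped in the rack; belongs in pocket_l. May be absent.
- box_1: Small carton of screws, cardboard with a yellow band, 42 x 58 x 38 mm (its x, y, z), 0.16 kg +-30%, origin at its centre. At the start it lies flat on the bench, z up. May be absent.
- box_2: Small carton of screws, cardboard with a blue band, 42 x 58 x 38 mm (its x, y, z), 0.16 kg +-30%, origin at its centre. At the start it lies flat on the bench, z up. May be absent.
- box_3: Small carton of screws, cardboard with a green band, 42 x 58 x 38 mm (its x, y, z), 0.16 kg +-30%, origin at its centre. At the start it lies flat on the bench, z up. May be absent.
- box_4: Small carton of screws, cardboard with a white band, 42 x 58 x 38 mm (its x, y, z), 0.16 kg +-30%, origin at its centre. At the start it lies flat on the bench, z up. May be absent.
- level: Torpedo spirit level, yellow and aluminium with green vials: 230 mm long (x), 22 mm thick (y), 42 mm high (z), 0.22 kg, origin at its centre. At the start it stands on edge on the bench.
- bottle: Water bottle, 64 mm across, 200 mm tall, standing beyond the tray; origin: centre of its foot. Leave it alone.
- spray: Spray can, 60 mm across, 160 mm tall; origin: centre of its foot. Leave it alone.
- tape: Roll of black tape lying flat, 68 mm across, 19 mm high; origin: centre of its underside. Leave it alone.
There are look-alikes about, which are no part of the job. Leave any pink look-alike of the box_4 alone.

How it is judged:
By the outcome, as a careful person would: the job done as asked, in the order asked, and still so for the second after the job is handed in, with the robot touching nothing.
Of wrench_s, wrench_m, wrench_l only 2 to 3 are there at a start; the rules pass over those that are not, and their reading is None.
Of box_1, box_2, box_3, box_4 only 2 to 4 are there at a start; the rules pass over those that are not, and their reading is None.
At some moment in a run one of box_1, box_2, box_3, box_4 may be knocked a few centimetres aside while the robot is not near it.
It also fails if it takes over 210 s, if anything falls off the work surface, if the arm or the gripper's body presses on something with over 40 N, if the wrist force passes 120 N, or if a joint passes its speed limit or range.

ROBOT

A 6-joint arm with a two-finger parallel gripper is mounted at the origin on the work surface. World frame = base frame: x ahead of the robot, y to its left, z up, the work surface at z = 0. Lengths are in mm, angles in rad, forces in N, time in s.
With the tool pointing down it reaches from about 300 to 850 mm from the base axis. Payload 4.2 kg.
Tool frame: the origin (TCP) lies between the finger pads; the fingertips stand 11 mm ahead of it and the grasp point (between the pads) lies 8 mm behind it; z points along the fingers, y is the line along which they close (so a half turn about z gives the same grasp; the last joint's range is limited). The gripper opens to 91 mm and grips with 3 to 60 N. Pads are 32 mm wide; open, the fingers measure 118 mm over their backs; the gripper's body (76 mm by 178 mm) begins 60 mm behind the grasp point.
Start: joints at [-1.245, 0.32, 1.565, -0, 1.257, -0.02], TCP at [194.899, -540.977, 224.976] pointing down, gripper open.
Joint ranges: [-3.11, 3.11], [-0.84, 2.01], [0.21, 2.61], [-1.34, 4.49], [0.05, 2.63], [-2.56, 2.56]. Speed limits (rad/s): [2.57, 2.57, 3.14, 3.14, 3.14, 3.14].

INTERFACE

Orientations are given as a rotation vector (axis times angle).
In Python, from plant import * gives the robot as it stands.
- The arm moves only by the tool step_arm, never from a script. Its arguments are lists of equal length, an entry for each row: "grip": the closure, from 0 (fully open) to 1 (shut); "translation": the shift along the tool's x, y, z in units of 4 cm (1.0 is 4 cm), a list of three; "turn": the turn about the tool's z in units of 8 degrees (1.0 is 8 degrees). In form: {"grip": [grip, ...], "translation": [[tx, ty, tz], ...], "turn": [turn, ...]}. A call has 1 to 8 rows; each row shifts and turns the commanded pose from where the row before left it, along the tool's axes as they then stand; what a row does not reach is not made up. A row lasts 1/8 s, in which the tool goes at most 62.5 mm and 10.7 degrees, less where a joint would pass 70% of its speed; a pose out of reach is approached as far as the arm can. A call with a number of a shift or a turn outside -1 to 1 is refused whole. A call with a gripper value outside its range is refused whole. The fingers move at their own pace and stop on an object; "grip_force" is the grip in N (left out, the last holds). Time passes only in rows, so rows that do not move let the fingers close. It gives the time, the measured TCP pose, the force, the opening and the grip force at its end, in the units of the state.
- observe(): the state, without advancing time (a new reading comes with each control period).
- get_image(name): name is "scene" or "side" or "wrist"; returns a dict with "image" (384x512x3 uint8, red, green, blue), "depth" (384x512 float32, mm along the optical axis (not along the pixel's ray), 0 where there is no reading), "intrinsics" (3x3 intrinsics, pixels), "R" (3x3) and "t" (3): a world point X has camera coordinates R X + t. Camera axes: x right, y down, z forward; pixel columns grow to the right and rows downward; lengths in mm; the calibration is good to about 2 mm. The wrist camera is an equidistant fisheye: a pixel r from the principal point sees the ray r / f radians off the axis. A picture is of the moment at which its call begins.
- finish_job(): hands the job in; it is judged then, once.
The state is a dict: "time": time; "joint_positions": joint angles; "qvel": joint speeds; "joint_efforts": joint torques, N m; "eef_pos": TCP position; "eef_rot": TCP orientation; "wrist_force": force on the tool from outside, world axes, zero at the start; "moment": the same for the moment, N m; "opening": finger opening in mm; "grip_force": force on a finger pad.
Only numpy, scipy, OpenCV 4.12 (cv2) and the standard library are available. Lean on these libraries where they do the work, as an engineer would, in place of code of your own. Each camera call takes 0.05 s, during which the arm holds its last target. There are 200 camera calls.

## Working session

There is one attempt and no reset: what is moved stays moved. The work goes in short steps, Python scripts to look and compute and a tool call to move; the robot and the scene stay as the last step left them, time stands still between calls to the robot, and variables do not carry over. Pictures are saved under pics/ and viewed, at most 14 in all, crops included, and the job is handed in when it is done.

Besides the shell and the picture viewer there is one more tool, called after "Call:" in YAML: its name, and indented under it one key for each argument. step_arm: Moves the arm, as the interface text tells. Shifts and turns lie within -1 to 1; 1 stands for 4 cm of shift or 8 degrees of turn. Its arguments: {"type":"object","properties":{"grip":{"type":"array"},"translation":{"type":"array"},"turn":{"type":"array"},"grip_force":{"type":"number"}},"required":["grip","translation","turn"]}

```bash
ls; mkdir -p pics; cat > h.py <<'E'
from plant import *
import numpy as np, cv2
from scipy.spatial.transform import Rotation as Ro
def shot(n,f):
    g=get_image(n); cv2.imwrite('pics/'+f,g['image'][:,:,::-1]); return g
def cloud(g):
    K=np.array(g['intrinsics']);d=g['depth'];v,u=np.mgrid[0:d.shape[0],0:d.shape[1]]
    P=np.stack([(u-K[0,2])/K[0,0]*d,(v-K[1,2])/K[1,1]*d,d],-1)
    W=(P-np.array(g['t']))@np.array(g['R']); W[d<=0]=np.nan
    return W
E
python3 - <<'E'
from h import *
s=observe(); print(s['eef_pos'],s['eef_rot'],s['opening'],s['wrist_force'])
print(Ro.from_rotvec(s['eef_rot']).as_matrix().round(3))
for n in('scene','side'):
    g=shot(n,n+'0.png'); np.savez(n+'0.npz',**g); R=np.array(g['R']);print(n,-R.T@np.array(g['t']),R[2])
E
```

```text
pics
[ 194.71621466 -540.52527863  224.12215045] [-3.09307822e+00 -5.40111831e-01  4.39897546e-04] 90.82557418558454 [-0.27874949  1.00579627  0.06706858]
[[ 0.941  0.339 -0.001]
 [ 0.339 -0.941  0.002]
 [ 0.    -0.002 -1.   ]]
scene [ 946.63053152 -676.34017435 1100.2896979 ] [-0.32573616  0.47387305 -0.81813219]
side [-18.066465   756.47338181 746.90352686] [ 0.47174277 -0.6731633  -0.56948216]
```

View pics/scene0.png

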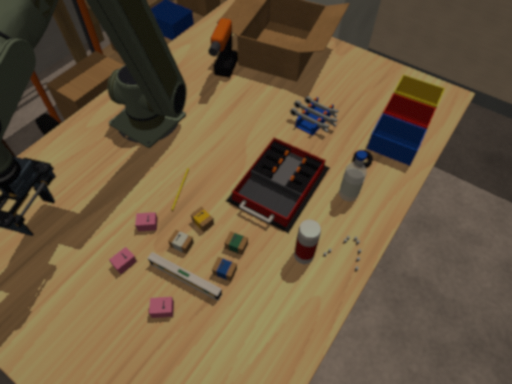

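View pics/side0.png

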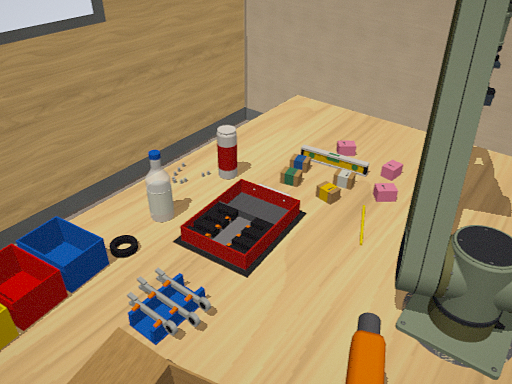

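Scene: 4 cartons (yellow 202,218; white 181,242; green 236,243; blue 224,268), level at 185,275, tray at 280,182, rack at 315,117 with 3 wrenches, pinks are decoys. Now measuring.

```bash
cat > m.py <<'E'
from h import *
def top(g,zlo,zhi,box,mask=None):
    W=cloud(g); m=(W[...,2]>zlo)&(W[...,2]<zhi)&(W[...,0]>box[0])&(W[...,0]<box[1])&(W[...,1]>box[2])&(W[...,1]<box[3])
    if mask is not None:m&=mask
    return W[m],m
E
python3 - <<'E'
from m import *
for n in('scene','side'):
    g=dict(np.load(n+'0.npz')); W=cloud(g); hsv=cv2.cvtColor(g['image'],cv2.COLOR_RGB2HSV)
    print(n,g['intrinsics'][0])
    # components of points 25<z<48
    m=((W[...,2]>28)&(W[...,2]<60)).astype(np.uint8)
    k,l,st,c=cv2.connectedComponentsWithStats(m)
    for i in range(1,k):
        if st[i,4]<40: continue
        P=W[l==i]; zt=np.percentile(P[:,2],90); Q=P[P[:,2]>zt-5]
        r=cv2.minAreaRect(Q[:,:2].astype(np.float32))
        print(c[i].round(),st[i,4],'ztop',zt.round(1),np.round(r[0],1),np.round(r[1],1),round(r[2],1),np.median(g['image'][l==i],0))
E
```

```text
scene [412.11905211   0.         253.76458138]
[283.  20.] 423 ztop 57.3 [ 84.1 735.8] [303.2 157.6] 56.3 [52. 37. 21.]
[252.  63.] 824 ztop 57.3 [191.2 468.6] [376.6 120.9] 33.7 [49. 35. 19.]
[419.  88.] 311 ztop 57.5 [769.3 669.3] [160.5  67.7] 14.9 [82. 63.  7.]
[314. 112.] 712 ztop 46.8 [506.4 354.9] [170.5 123.2] 4.7 [76. 68. 69.]
[410. 108.] 302 ztop 56.8 [784.2 539. ] [151.8  75.1] 4.6 [65.  6.  5.]
[146. 121.] 200 ztop 54.8 [ 36.7 -40.4] [104.   31.9] 43.9 [24. 23. 13.]
[400. 129.] 323 ztop 56.8 [784.6 435.5] [168.2  71.8] 26.7 [ 6. 22. 50.]
[281. 175.] 2188 ztop 45.9 [558.1  32.8] [201.  272.6] 4.2 [49. 16. 15.]
[391. 149.] 329 ztop 56.8 [804.9 345.8] [156.1   8.4] 6.1 [ 6. 22. 50.]
[349. 191.] 123 ztop 56.1 [771.6 109.5] [62.4 24.9] 20.2 [75. 72. 61.]
[201. 216.] 263 ztop 39.0 [ 447.3 -227.8] [43.4 59.7] 78.0 [130.  98.  36.]
[145. 219.] 263 ztop 39.2 [ 313.7 -332.6] [58.7 45. ] 39.0 [153.  83.  95.]
[180. 239.] 290 ztop 38.9 [ 444.5 -324.6] [59.5 43.6] 9.0 [127.  105.   82.5]
[236. 240.] 286 ztop 39.0 [ 580.3 -234.1] [57.7 45. ] 12.1 [83.  77.  49.5]
[121. 258.] 312 ztop 3
[... 1079 characters left out ...]
] 12.8 [176. 148. 125.]
[237. 221.] 3070 ztop 46.0 [560.6  33.2] [202.2 273. ] 4.1 [103.  24.  22.]
[328. 188.] 226 ztop 38.4 [ 448.  -225.3] [45.8 60.3] 80.5 [176. 137.  45.]
[385. 188.] 225 ztop 38.9 [ 314.7 -330.3] [58.8 50. ] 40.6 [215. 126. 149.]
[161. 208.] 236 ztop 56.3 [749.7 145.5] [60.8 25.4] 46.5 [158. 155. 138.]
[ 58. 237.] 641 ztop 57.1 [839.4 367.4] [156.3  74.7] 41.0 [ 13.  53. 104.]
[ 50. 290.] 1437 ztop 56.8 [731.8 469.3] [ 46.2 260.3] 4.0 [116.  38.   9.]
[ 21. 264.] 481 ztop 56.6 [811.3 472.4] [135.1  32.9] 20.1 [146.   7.   0.]
[167. 302.] 2122 ztop 46.6 [504.8 365.1] [111.2 178.2] 89.0 [133. 117. 127.]
[460. 324.] 754 ztop 54.3 [ 0.4 47.1] [121.9  43.5] 0.6 [68. 67. 40.]
```

```bash
cat > plan.py <<'E'
# python3 plan.py x,y,z,yaw ...   (tray frame if prefixed T: x,y,z,yaw rel.)
from h import *
import sys,json,os
T=json.load(open('tray.json'))
def tray(x,y):
    c,s=np.cos(np.radians(T[2])),np.sin(np.radians(T[2])); return T[0]+c*x-s*y,T[1]+s*x+c*y
if __name__=='__main__':
    s=observe(); p=np.array(s['eef_pos']); M=Ro.from_rotvec(s['eef_rot']).as_matrix(); th=np.degrees(np.arctan2(M[1,0],M[0,0]))
    print('t',round(s['time'],1),'now',p.round(1),'yaw',th.round(1),'open',round(s['opening'],1),'F',np.round(s['wrist_force'],1))
    for a in sys.argv[1:]:
        q=[float(v) for v in a.lstrip('T').split(',')]
        if a[0]=='T': q[:2]=tray(q[0],q[1]); q[3]+=T[2]
        t=-(q[3]-th)/8; th=q[3]; d=np.array(q[:3])-p; p=np.array(q[:3])
        c,n=np.cos(np.radians(th)),np.sin(np.radians(th))
        print(np.round(q,1),'turn %.2f'%t,'shift',np.round([(c*d[0]+n*d[1])/40,(n*d[0]-c*d[1])/40,-d[2]/40],3))
E
echo '[559.3,33.0,4.15]'>tray.json
python3 plan.py 447.7,-226.5,120,79 447.7,-226.5,22,79 447.7,-226.5,120,79 T-69,-77,120,0 T-69,-77,27,0
```

```text
t 0.1 now [ 194.7 -540.5  224.2] yaw 19.8 open 91.1 F [-0.1 -0.3  0.7]
[ 447.7 -226.5  120.    79. ] turn -7.40 shift [8.914 4.71  2.605]
[ 447.7 -226.5   22.    79. ] turn -0.00 shift [0.   0.   2.45]
[ 447.7 -226.5  120.    79. ] turn -0.00 shift [ 0.    0.   -2.45]
[496.1 -48.8 120.    4.2] turn 9.36 shift [ 1.527 -4.344 -0.   ]
[496.1 -48.8  27.    4.2] turn -0.00 shift [0.    0.    2.325]
```

Call:
step_arm:
  grip: [0.1, 0.1, 0.1, 0.1, 0.1, 0.1, 0.1, 0.1]
  grip_force: 25
  translation:
    - [0, 0, 0.3]
    - [0, 0, 0.3]
    - [0, 0, 0.3]
    - [0, 0, 0.3]
    - [0, 0, 0.3]
    - [0, 0, 0.3]
    - [0, 0, 0.4]
    - [0, 0, 0.4]
  turn: [-0.9, -0.9, -0.9, -0.9, -0.95, -0.95, -0.95, -0.95]

```text
time: 1.1
eef_pos: [194.8, -540.7, 120.1]
eef_rot: [-2.419, -2.004, -0.0]
wrist_force: [-1.0, -0.2, 1.1]
opening: 82.0
grip_force: 0.0
```

Call:
step_arm:
  grip: [0.1, 0.1, 0.1, 0.1, 0.1, 0.1, 0.1, 0.1]
  translation:
    - [0.9, 0.5, 0]
    - [1, 0.5, 0]
    - [1, 0.5, 0]
    - [1, 0.5, 0]
    - [1, 0.5, 0]
    - [1, 0.5, 0]
    - [1, 0.5, 0]
    - [1, 0.5, 0]
  turn: [0, 0, 0, 0, 0, 0, 0, 0]

```text
time: 2.1
eef_pos: [412.8, -259.9, 120.8]
eef_rot: [-2.424, -1.998, 0.0]
wrist_force: [0.7, -0.3, 0.5]
opening: 82.2
grip_force: 0.0
```

```bash
python3 plan.py 447.7,-226.5,120,79 447.7,-226.5,22,79; python3 -c "
from h import *
g=shot('wrist','w1.png');print(g['intrinsics'],g['R'],g['t'])"
```

```text
t 2.1 now [ 412.8 -259.9  120.8] yaw 79.0 open 82.2 F [ 0.7 -0.3  0.5]
[ 447.7 -226.5  120.    79. ] turn 0.00 shift [0.987 0.697 0.019]
[ 447.7 -226.5   22.    79. ] turn -0.00 shift [0.   0.   2.45]
[[297.31863964   0.         255.8372792 ]
 [  0.         297.31863964 194.53478493]
 [  0.           0.           1.        ]] [[ 9.81759802e-01 -1.90125453e-01 -5.36194112e-05]
 [-1.83866221e-01 -9.49510402e-01  2.54210956e-01]
 [-4.83828854e-02 -2.49564239e-01 -9.67148793e-01]] [-455.98915434 -171.09436912  244.36639276]
```

View pics/w1.png

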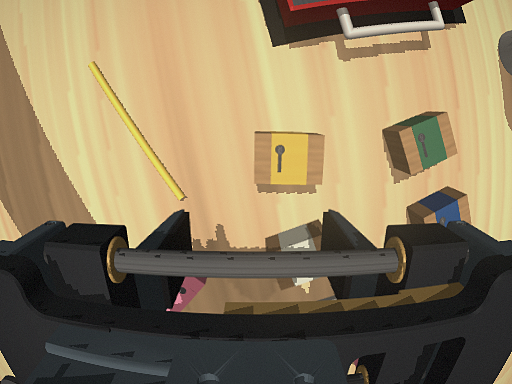

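Wrist view: yellow carton at (290,160), ahead of the fingers as expected. Continue to grasp.

Call:
step_arm:
  grip: [0.15, 0.15, 0.15, 0.15, 0.15, 0.15, 0.15, 0.15]
  translation:
    - [0.5, 0.35, 0]
    - [0.5, 0.35, 0]
    - [0, 0, 0.5]
    - [0, 0, 0.6]
    - [0, 0, 0.6]
    - [0, 0, 0.5]
    - [0, 0, 0.25]
    - [0, 0, 0]
  turn: [0, 0, 0, 0, 0, 0, 0, 0]

```text
time: 3.15
eef_pos: [446.9, -227.3, 22.5]
eef_rot: [-2.423, -1.998, 0.001]
wrist_force: [-0.1, -0.3, 0.3]
opening: 77.3
grip_force: 0.0
```

Call:
step_arm:
  grip: [0.5, 0.5, 0.5, 0.5, 0.5, 0.5, 0.5, 0.5]
  translation:
    - [0, 0, 0]
    - [0, 0, 0]
    - [0, 0, 0]
    - [0, 0, 0]
    - [0, 0, -0.4]
    - [0, 0, -0.6]
    - [0, 0, -0.7]
    - [0, 0, -0.7]
  turn: [0, 0, 0, 0, 0, 0, 0, 0]

```text
time: 4.15
eef_pos: [446.9, -227.1, 119.4]
eef_rot: [-2.423, -1.998, 0.001]
wrist_force: [0.2, 0.3, -1.8]
opening: 57.8
grip_force: 25.0
```

```bash
python3 plan.py T-69,-77,120,0 T-69,-77,27,0
```

```text
t 4.2 now [ 446.9 -227.1  119.4] yaw 79.0 open 57.8 F [ 0.2  0.3 -1.8]
[496.1 -48.8 120.    4.2] turn 9.36 shift [ 1.547 -4.357 -0.016]
[496.1 -48.8  27.    4.2] turn -0.00 shift [0.    0.    2.325]
```

Call:
step_arm:
  grip: [0.5, 0.5, 0.5, 0.5, 0.5, 0.5, 0.5, 0.5]
  translation:
    - [0, 0, 0]
    - [0, 0, 0]
    - [0, 0, 0]
    - [0, 0, 0]
    - [0, 0, 0]
    - [0, 0, 0]
    - [0, 0, 0]
    - [0, 0, 0]
  turn: [1, 1, 1, 1, 1, 1, 1, 1]

```text
time: 5.15
eef_pos: [446.9, -227.1, 118.5]
eef_rot: [-3.115, -0.403, 0.001]
wrist_force: [0.3, -0.2, -1.8]
opening: 57.9
grip_force: 25.0
```

Call:
step_arm:
  grip: [0.5, 0.5, 0.5, 0.5, 0.5, 0.5, 0.5, 0.5]
  translation:
    - [0, 0, 0]
    - [0, 0, 0]
    - [0.3, -0.7, 0]
    - [0.3, -0.7, 0]
    - [0.3, -0.8, 0]
    - [0.3, -0.8, 0]
    - [0.2, -0.7, 0]
    - [0.15, -0.65, 0]
  turn: [0.7, 0.66, 0, 0, 0, 0, 0, 0]

```text
time: 6.15
eef_pos: [496.5, -48.2, 118.5]
eef_rot: [-3.139, -0.114, 0.001]
wrist_force: [-0.9, -0.8, -1.0]
opening: 58.0
grip_force: 25.0
```

Call:
step_arm:
  grip: [0.5, 0.5, 0.5, 0.5, 0.5, 0.5, 0.3, 0.275]
  translation:
    - [0, 0, 0]
    - [0, 0, 0.6]
    - [0, 0, 0.7]
    - [0, 0, 0.6]
    - [0, 0, 0.4]
    - [0, 0, 0]
    - [0, 0, 0]
    - [0, 0, 0]
  turn: [0, 0, 0, 0, 0, 0, 0, 0]

```text
time: 7.15
eef_pos: [496.8, -49.7, 27.3]
eef_rot: [3.139, 0.113, 0.001]
wrist_force: [0.2, -0.1, 0.2]
opening: 65.6
grip_force: 0.0
```

```bash
cat > boxes.py <<'E'
from m import *
import sys
def boxes(save=None):
    out=[]
    for n in('scene','side'):
        g=shot(n,(save or 'tmp')+n+'.png'); W=cloud(g); H=cv2.cvtColor(g['image'],cv2.COLOR_RGB2HSV)
        m=((W[...,2]>28)&(W[...,2]<46)&(W[...,1]<-170)).astype(np.uint8)
        k,l,st,c=cv2.connectedComponentsWithStats(m)
        for i in range(1,k):
            if st[i,4]<60: continue
            P=W[l==i]; zt=np.percentile(P[:,2],90); Q=P[P[:,2]>zt-5]
            r=cv2.minAreaRect(Q[:,:2].astype(np.float32)); a=r[2] if r[1][0]<r[1][1] else r[2]+90
            print(n,zt.round(1),np.round(r[0],1),np.round(r[1],1),'yaw42 %.1f'%a,np.median(g['image'][l==i],0))
boxes(*sys.argv[1:])
E
python3 boxes.py; python3 plan.py T-69,-77,120,0 580.5,-233.1,110,101.8
```

```text
scene 38.5 [ 313.7 -332.3] [58.2 45.7] yaw42 130.1 [104.  52.  60.]
scene 39.1 [ 444.6 -324.5] [58.2 43.3] yaw42 99.6 [131.  110.   86.5]
scene 39.2 [ 580.5 -233.8] [58.1 44.7] yaw42 102.0 [89.5 83.  54. ]
scene 39.0 [ 348.7 -465.5] [57.9 46.2] yaw42 168.9 [164.  89. 102.]
scene 42.9 [ 523.9 -401.2] [231.3  23.3] yaw42 96.6 [159. 146. 130.]
scene 39.2 [ 602.  -319.5] [58.2 43.7] yaw42 103.5 [89. 73. 71.]
scene 39.2 [ 530.9 -503.3] [58.9 43.4] yaw42 128.9 [163.  89. 103.]
side 44.2 [ 1947.6 -1081.8] [1724.3  590.4] yaw42 158.8 [177. 148.  98.]
side 44.3 [  394.1 -1777. ] [ 36.6 268.9] yaw42 87.6 [175. 157. 131.]
side 38.8 [ 530.1 -500.3] [58.7 45. ] yaw42 128.4 [222.  134.5 159. ]
side 42.4 [ 524.3 -399.2] [229.6  30.6] yaw42 96.1 [188. 183. 170.]
side 38.3 [ 595.8 -317.8] [45.9 48.8] yaw42 13.2 [ 85. 107. 121.]
side 38.9 [ 445.4 -322. ] [58.  48.1] yaw42 101.3 [195. 167. 145.]
side 39.0 [ 322.5 -323.2] [36.3 48.8] yaw42 36.7 [161.5  86.  105. ]
t 7.2 now [496.8 -49.5  27.3] yaw 4.1 open 65.7 F [1.  0.5 1. ]
[496.1 -48.8 120.    4.2] turn -0.00 shift [-0.018 -0.019 -2.317]
[ 580.5 -233.1  110.   101.8] turn -12.21 shift [-4.942  1.124  0.25 ]
```

Call:
step_arm:
  grip: [0.27, 0.27, 0.2, 0.15, 0.15, 0.15, 0.15, 0.15]
  translation:
    - [0, 0, -0.5]
    - [0, 0, -0.6]
    - [0, 0, -0.6]
    - [0, 0, -0.6]
    - [0, 0, 0]
    - [0, 0, 0]
    - [0, 0, 0]
    - [0, 0, 0]
  turn: [0, 0, 0, 0, -1, -1, -1, -1]

```text
time: 8.25
eef_pos: [496.6, -49.3, 119.2]
eef_rot: [2.984, 0.981, 0.001]
wrist_force: [-0.0, -0.2, 0.1]
opening: 77.4
grip_force: 0.0
```

Call:
step_arm:
  grip: [0.15, 0.15, 0.15, 0.15, 0.15, 0.15, 0.15, 0.15]
  translation:
    - [0, 0, 0]
    - [0, 0, 0]
    - [0, 0, 0]
    - [0, 0, 0]
    - [0, 0, 0]
    - [0, 0, 0]
    - [0, 0, 0]
    - [0, 0, 0]
  turn: [-1, -1, -1, -1, -1, -1, -1, -1]

```text
time: 9.25
eef_pos: [496.6, -49.3, 119.2]
eef_rot: [2.011, 2.413, 0.0]
wrist_force: [0.4, -0.6, 0.7]
opening: 77.7
grip_force: 0.0
```

Call:
step_arm:
  grip: [0.15, 0.15, 0.15, 0.15, 0.15, 0.15, 0.15, 0.15]
  translation:
    - [0, 0, 0]
    - [-0.8, 0.2, 0]
    - [-0.9, 0.2, 0]
    - [-0.9, 0.2, 0]
    - [-0.9, 0.2, 0]
    - [-0.8, 0.2, 0]
    - [-0.64, 0.12, 0]
    - [0, 0, 0]
  turn: [-0.2, 0, 0, 0, 0, 0, 0, 0]

```text
time: 10.25
eef_pos: [581.0, -235.1, 118.7]
eef_rot: [1.986, 2.433, -0.0]
wrist_force: [-0.4, 0.4, -1.0]
opening: 77.4
grip_force: 0.0
```

Call:
step_arm:
  grip: [0.15, 0.15, 0.15, 0.15, 0.15, 0.15, 0.5, 0.5]
  translation:
    - [0, 0, 0.6]
    - [0, 0, 0.6]
    - [0, 0, 0.6]
    - [0, 0, 0.5]
    - [0, 0, 0.15]
    - [0, 0, 0]
    - [0, 0, 0]
    - [0, 0, 0]
  turn: [0, 0, 0, 0, 0, 0, 0, 0]

```text
time: 11.25
eef_pos: [581.1, -233.8, 21.9]
eef_rot: [1.982, 2.436, 0.001]
wrist_force: [-1.2, 0.4, 0.4]
opening: 60.3
grip_force: 0.0
```

Call:
step_arm:
  grip: [0.5, 0.5, 0.5, 0.5, 0.5, 0.5, 0.5, 0.5]
  translation:
    - [0, 0, 0]
    - [0, 0, 0]
    - [0, 0, -0.5]
    - [0, 0, -0.6]
    - [0, 0, -0.7]
    - [0, 0, -0.6]
    - [0, 0, 0]
    - [0, 0, 0]
  turn: [0, 0, 0, 0, 0, 0, 1, 1]

```text
time: 12.25
eef_pos: [580.4, -233.6, 116.8]
eef_rot: [-2.307, -2.132, 0.0]
wrist_force: [-0.1, -0.1, -1.9]
opening: 57.8
grip_force: 25.0
```

```bash
python3 plan.py T69,-77,120,0 T69,-77,27,0 T69,-77,120,0 602.2,-318.5,120,104.2
```

```text
t 12.2 now [ 580.4 -233.6  116.8] yaw 85.5 open 57.8 F [-0.1 -0.1 -1.9]
[633.7 -38.8 120.    4.2] turn 10.16 shift [ 1.681 -4.762 -0.08 ]
[633.7 -38.8  27.    4.2] turn -0.00 shift [0.    0.    2.325]
[633.7 -38.8 120.    4.2] turn -0.00 shift [ 0.     0.    -2.325]
[ 602.2 -318.5  120.   104.2] turn -12.51 shift [-6.586 -2.479 -0.   ]
```

Call:
step_arm:
  grip: [0.5, 0.5, 0.5, 0.5, 0.5, 0.5, 0.5, 0.5]
  translation:
    - [0, 0, 0]
    - [0, 0, 0]
    - [0, 0, 0]
    - [0, 0, 0]
    - [0, 0, 0]
    - [0, 0, 0]
    - [0, 0, 0]
    - [0, 0, 0]
  turn: [1, 1, 1, 1, 1, 1, 1, 1]

```text
time: 13.25
eef_pos: [580.3, -233.6, 116.3]
eef_rot: [-3.086, -0.585, 0.002]
wrist_force: [-0.1, 0.8, -0.6]
opening: 57.4
grip_force: 25.0
```

Call:
step_arm:
  grip: [0.5, 0.5, 0.5, 0.5, 0.5, 0.5, 0.5, 0.5]
  translation:
    - [0, 0, 0]
    - [0, 0, 0]
    - [0.3, -0.9, 0]
    - [0.3, -0.9, 0]
    - [0.3, -0.9, 0]
    - [0.3, -0.8, 0]
    - [0.3, -0.8, 0]
    - [0.18, -0.46, 0]
  turn: [1, 1, 0.17, 0, 0, 0, 0, 0]

```text
time: 14.25
eef_pos: [632.3, -37.1, 116.4]
eef_rot: [-3.139, -0.122, 0.001]
wrist_force: [-0.5, -0.2, -1.7]
opening: 57.9
grip_force: 25.0
```

```bash
python3 plan.py T69,-77,27,0 
```

```text
t 14.2 now [632.3 -37.1 116.4] yaw 4.4 open 57.9 F [-0.5 -0.2 -1.7]
[633.7 -38.8  27.    4.2] turn 0.04 shift [0.033 0.046 2.234]
```

Call:
step_arm:
  grip: [0.5, 0.5, 0.5, 0.5, 0.5, 0.5, 0.3, 0.275]
  translation:
    - [0.03, 0.04, 0.3]
    - [0, 0, 0.6]
    - [0, 0, 0.6]
    - [0, 0, 0.5]
    - [0, 0, 0.22]
    - [0, 0, 0]
    - [0, 0, 0]
    - [0, 0, 0]
  turn: [0, 0, 0, 0, 0, 0, 0, 0]

```text
time: 15.25
eef_pos: [634.2, -40.2, 29.1]
eef_rot: [3.139, 0.12, 0.003]
wrist_force: [0.1, -0.2, 0.5]
opening: 65.8
grip_force: 0.0
```

Call:
step_arm:
  grip: [0.27, 0.27, 0.2, 0.15, 0.15, 0.15, 0.15, 0.15]
  translation:
    - [0, 0, -0.5]
    - [0, 0, -0.6]
    - [0, 0, -0.6]
    - [0, 0, -0.6]
    - [0, 0, 0]
    - [0, 0, 0]
    - [0, 0, 0]
    - [0, 0, 0]
  turn: [0, 0, 0, 0, -1, -1, -1, -1]

```text
time: 16.25
eef_pos: [633.8, -40.0, 120.9]
eef_rot: [2.982, 0.987, 0.002]
wrist_force: [-0.3, 0.4, 0.1]
opening: 77.4
grip_force: 0.0
```

Call:
step_arm:
  grip: [0.15, 0.15, 0.15, 0.15, 0.15, 0.15, 0.15, 0.15]
  translation:
    - [0, 0, 0]
    - [0, 0, 0]
    - [0, 0, 0]
    - [0, 0, 0]
    - [0, 0, 0]
    - [0, 0, 0]
    - [0, 0, 0]
    - [0, 0, 0]
  turn: [-1, -1, -1, -1, -1, -1, -1, -1]

```text
time: 17.25
eef_pos: [633.8, -40.0, 120.9]
eef_rot: [2.005, 2.417, 0.001]
wrist_force: [0.3, 0.4, 0.5]
opening: 77.3
grip_force: 0.0
```

Call:
step_arm:
  grip: [0.15, 0.15, 0.15, 0.15, 0.15, 0.15, 0.15, 0.15]
  translation:
    - [0, 0, 0]
    - [-0.8, -0.3, 0]
    - [-1, -0.4, 0]
    - [-1, -0.4, 0]
    - [-1, -0.4, 0]
    - [-1, -0.4, 0]
    - [-0.8, -0.3, 0]
    - [-0.8, -0.2, 0]
  turn: [-0.5, 0, 0, 0, 0, 0, 0, 0]

```text
time: 18.25
eef_pos: [603.9, -313.2, 121.0]
eef_rot: [1.926, 2.481, 0.0]
wrist_force: [0.3, -0.4, -0.2]
opening: 77.7
grip_force: 0.0
```

```bash
python3 plan.py; python3 boxes.py|grep -v 1777;python3 plan.py 602.2,-318.5,22,104.2
```

```text
t 18.2 now [ 603.9 -313.2  121. ] yaw 104.4 open 77.7 F [ 0.3 -0.4 -0.2]
scene 38.8 [ 314.3 -333. ] [58.  47.9] yaw42 127.8 [107.  52.  61.]
scene 39.8 [ 444.7 -324.4] [58.4 42.3] yaw42 98.6 [139. 117.  93.]
scene 38.9 [ 349.4 -465.3] [57.8 46.6] yaw42 169.8 [107.  52.  61.]
scene 43.2 [ 523.3 -401.7] [229.9  23.6] yaw42 96.6 [95. 88. 80.]
scene 39.4 [ 602.2 -319.5] [58.8 43.3] yaw42 103.4 [91. 75. 74.]
scene 38.9 [ 531.1 -503.5] [58.1 43.8] yaw42 129.2 [108.  60.  63.]
side 44.3 [ 1981.  -1009.6] [1644.9  334. ] yaw42 168.5 [174. 144.  95.]
side 38.6 [ 531.2 -499.9] [57.3 48. ] yaw42 130.2 [183. 102. 120.]
side 42.2 [ 524.8 -397.7] [230.2  33.9] yaw42 96.5 [143. 137. 126.]
side 38.2 [ 602.8 -318.4] [59.2 49.6] yaw42 102.2 [125. 106. 114.]
side 38.8 [ 445.6 -322.9] [58.2 48.1] yaw42 99.0 [191.5 162.  139.5]
t 18.4 now [ 604.1 -315.2  120.7] yaw 104.2 open 77.7 F [0.9 0.6 0.1]
[ 602.2 -318.5   22.   104.2] turn -0.00 shift [-0.068 -0.066  2.468]
```

Call:
step_arm:
  grip: [0.15, 0.15, 0.15, 0.15, 0.15, 0.15, 0.5, 0.5]
  translation:
    - [-0.07, -0.07, 0.6]
    - [0, 0, 0.6]
    - [0, 0, 0.6]
    - [0, 0, 0.5]
    - [0, 0, 0.17]
    - [0, 0, 0]
    - [0, 0, 0]
    - [0, 0, 0]
  turn: [0, 0, 0, 0, 0, 0, 0, 0]

```text
time: 19.35
eef_pos: [602.5, -315.5, 22.4]
eef_rot: [1.925, 2.481, 0.0]
wrist_force: [-0.6, -0.0, 0.1]
opening: 60.3
grip_force: 0.5
```

Call:
step_arm:
  grip: [0.5, 0.5, 0.5, 0.5, 0.5, 0.5, 0.5, 0.5]
  translation:
    - [0, 0, 0]
    - [0, 0, 0]
    - [0, 0, -0.5]
    - [0, 0, -0.6]
    - [0, 0, -0.7]
    - [0, 0, -0.6]
    - [0, 0, 0]
    - [0, 0, 0]
  turn: [0, 0, 0, 0, 0, 0, 1, 1]

```text
time: 20.35
eef_pos: [601.9, -315.0, 117.0]
eef_rot: [-2.258, -2.184, -0.0]
wrist_force: [-0.6, -0.1, -1.7]
opening: 57.9
grip_force: 24.9
```

Call:
step_arm:
  grip: [0.5, 0.5, 0.5, 0.5, 0.5, 0.5, 0.5, 0.5]
  translation:
    - [0, 0, 0]
    - [0, 0, 0]
    - [0, 0, 0]
    - [0, 0, 0]
    - [0, 0, 0]
    - [0, 0, 0]
    - [0, 0, 0]
    - [0, 0, 0]
  turn: [1, 1, 1, 1, 1, 1, 1, 1]

```text
time: 21.35
eef_pos: [601.8, -314.9, 116.4]
eef_rot: [-3.071, -0.656, 0.001]
wrist_force: [-0.2, -0.2, -2.8]
opening: 58.1
grip_force: 24.9
```

```bash
python3 plan.py T23,-77,118,0 T23,-77,27,0 T23,-77,120,0 445,-323.5,120,100
```

```text
t 21.4 now [ 601.8 -314.9  116.4] yaw 24.1 open 58.1 F [-0.2 -0.2 -2.8]
[587.8 -42.1 118.    4.2] turn 2.49 shift [ 0.145 -6.827 -0.039]
[587.8 -42.1  27.    4.2] turn -0.00 shift [0.    0.    2.275]
[587.8 -42.1 120.    4.2] turn -0.00 shift [ 0.     0.    -2.325]
[ 445.  -323.5  120.   100. ] turn -11.98 shift [-6.307 -4.738 -0.   ]
```

Call:
step_arm:
  grip: [0.5, 0.5, 0.5, 0.5, 0.5, 0.5, 0.5, 0.5]
  translation:
    - [0, 0, 0]
    - [0, 0, 0]
    - [0, 0, 0]
    - [0.1, -1, 0]
    - [0.05, -1.0, 0]
    - [0.0, -1.0, 0]
    - [0, -1, 0]
    - [0, -1, 0]
  turn: [1, 1, 0.49, 0, 0, 0, 0, 0]

```text
time: 22.35
eef_pos: [592.1, -114.0, 116.7]
eef_rot: [-3.139, -0.122, 0.001]
wrist_force: [1.1, 0.4, -1.2]
opening: 57.6
grip_force: 24.9
```

Call:
step_arm:
  grip: [0.5, 0.5, 0.5, 0.5, 0.5, 0.5, 0.5, 0.5]
  translation:
    - [0, -1, 0]
    - [0, -0.8, 0]
    - [0, 0, 0]
    - [0, 0, 0.5]
    - [0, 0, 0.5]
    - [0, 0, 0]
    - [0, 0, 0]
    - [0, 0, 0]
  turn: [0, 0, 0, 0, 0, 0, 0, 0]

```text
time: 23.35
eef_pos: [587.6, -44.0, 78.3]
eef_rot: [3.139, 0.121, 0.003]
wrist_force: [-0.5, -0.8, -1.4]
opening: 58.0
grip_force: 24.9
```

```bash
python3 plan.py T24,-77,27,0 ; python3 - <<'E'
from h import *
for i in range(3):
    g=get_image('wrist'); s=observe(); print(s['eef_pos'].round(2) if hasattr(s['eef_pos'],'round') else s['eef_pos'])
E
```

```text
t 23.4 now [587.6 -44.   78.3] yaw 4.4 open 58.0 F [-0.5 -0.8 -1.4]
[588.8 -42.1  27.    4.2] turn 0.04 shift [ 0.033 -0.045  1.281]
[587.57 -43.85  78.2 ]
[587.46 -43.76  78.12]
[587.33 -43.74  77.97]
```

Call:
step_arm:
  grip: [0.5, 0.5, 0.5, 0.5, 0.5, 0.3, 0.275, 0.275]
  translation:
    - [0.04, -0.04, 0]
    - [0, 0, 0.5]
    - [0, 0, 0.5]
    - [0, 0, 0.25]
    - [0, 0, 0]
    - [0, 0, 0]
    - [0, 0, 0]
    - [0, 0, -0.1]
  turn: [0, 0, 0, 0, 0, 0, 0, 0]

```text
time: 24.5
eef_pos: [588.5, -41.9, 31.7]
eef_rot: [3.139, 0.122, 0.0]
wrist_force: [0.0, -0.1, 0.4]
opening: 65.9
grip_force: 0.0
```

Call:
step_arm:
  grip: [0.27, 0.27, 0.2, 0.15, 0.15, 0.15, 0.15, 0.15]
  translation:
    - [0, 0, -0.5]
    - [0, 0, -0.6]
    - [0, 0, -0.6]
    - [0, 0, -0.5]
    - [0, 0, 0]
    - [0, 0, 0]
    - [0, 0, 0]
    - [0, 0, 0]
  turn: [0, 0, 0, 0, -1, -1, -1, -1]

```text
time: 25.5
eef_pos: [588.5, -41.9, 119.9]
eef_rot: [2.981, 0.989, 0.001]
wrist_force: [0.4, 0.0, -0.1]
opening: 77.6
grip_force: 0.0
```

Call:
step_arm:
  grip: [0.15, 0.15, 0.15, 0.15, 0.15, 0.15, 0.15, 0.15]
  translation:
    - [0, 0, 0]
    - [0, 0, 0]
    - [0, 0, 0]
    - [0, 0, 0]
    - [0, 0, 0]
    - [0, 0, 0]
    - [0, 0, 0]
    - [0, 0, 0]
  turn: [-1, -1, -1, -1, -1, -1, -1, -1]

```text
time: 26.5
eef_pos: [588.5, -41.9, 119.9]
eef_rot: [2.004, 2.419, 0.001]
wrist_force: [0.8, -0.5, 0.6]
opening: 77.5
grip_force: 0.0
```

Call:
step_arm:
  grip: [0.15, 0.15, 0.15, 0.15, 0.15, 0.15, 0.15, 0.15]
  translation:
    - [-0.7, -0.5, 0]
    - [-0.9, -0.7, 0]
    - [-1, -0.7, 0]
    - [-1, -0.8, 0]
    - [-1, -0.8, 0]
    - [-1, -0.8, 0]
    - [-0.7, -0.5, 0]
    - [0, 0, 0]
  turn: [0, 0, 0, 0, 0, 0, 0, 0]

```text
time: 27.5
eef_pos: [444.5, -326.5, 119.9]
eef_rot: [2.013, 2.41, -0.0]
wrist_force: [-0.5, 0.7, -0.0]
opening: 77.4
grip_force: 0.0
```

```bash
python3 boxes.py|grep -v 1777;python3 plan.py 445.2,-323.3,22,100
```

```text
scene 39.0 [ 313.9 -333.6] [58.1 43.3] yaw42 128.4 [148.  81.  94.]
scene 39.1 [ 444.9 -325. ] [59.7 44.5] yaw42 99.5 [132. 110.  84.]
scene 39.1 [ 349.  -465.2] [59.1 44.9] yaw42 172.5 [102.  50.  58.]
scene 43.1 [ 523.9 -401.3] [229.8  23.4] yaw42 96.7 [123.  112.5  99. ]
scene 39.2 [ 531.  -503.9] [58.7 43.3] yaw42 129.4 [160.  87. 102.]
side 43.9 [ 1920.7 -1119.1] [1773.7  677.8] yaw42 155.1 [171. 142.  93.]
side 39.0 [ 531.2 -499.1] [56.3 45.4] yaw42 131.7 [220.  132.  156.5]
side 42.2 [ 525.5 -400.6] [231.5  34.3] yaw42 96.8 [145.5 137.  128. ]
side 38.5 [ 362.  -454.4] [31.5 63.3] yaw42 22.7 [157.  81. 100.]
side 38.7 [ 445.9 -322.9] [59.  51.4] yaw42 99.0 [190. 160. 137.]
side 38.8 [ 315.  -328.2] [56.4 51.4] yaw42 127.2 [228.5 139.5 163. ]
t 27.6 now [ 445.4 -324.3  119.7] yaw 100.4 open 77.5 F [ 0.9 -1.1  0.2]
[ 445.2 -323.3   22.   100. ] turn 0.05 shift [ 2.600e-02 -1.000e-03  2.442e+00]
```

Call:
step_arm:
  grip: [0.15, 0.15, 0.15, 0.15, 0.15, 0.15, 0.5, 0.5]
  translation:
    - [0, 0, 0.6]
    - [0, 0, 0.6]
    - [0, 0, 0.6]
    - [0, 0, 0.5]
    - [0, 0, 0.15]
    - [0, 0, 0]
    - [0, 0, 0]
    - [0, 0, 0]
  turn: [0, 0, 0, 0, 0, 0, 0, 0]

```text
time: 28.6
eef_pos: [445.8, -324.8, 22.1]
eef_rot: [2.009, 2.413, -0.0]
wrist_force: [-3.3, -1.0, 1.0]
opening: 60.7
grip_force: 0.8
```

Call:
step_arm:
  grip: [0.5, 0.5, 0.5, 0.5, 0.5, 0.5, 0.5, 0.5]
  translation:
    - [0, 0, 0]
    - [0, 0, 0]
    - [0, 0, -0.5]
    - [0, 0, -0.6]
    - [0, 0, -0.7]
    - [0, 0, -0.6]
    - [0, 0, 0]
    - [0, 0, 0]
  turn: [0, 0, 0, 0, 0, 0, 1, 1]

```text
time: 29.6
eef_pos: [445.1, -324.3, 117.2]
eef_rot: [-2.331, -2.105, -0.0]
wrist_force: [0.9, 0.4, -1.8]
opening: 57.7
grip_force: 25.0
```

Call:
step_arm:
  grip: [0.5, 0.5, 0.5, 0.5, 0.5, 0.5, 0.5, 0.5]
  translation:
    - [0, 0, 0]
    - [0, 0, 0]
    - [0, 0, 0]
    - [0, 0, 0]
    - [0, 0, 0]
    - [0, 0, 0]
    - [0, 0, 0]
    - [0, 0, 0]
  turn: [1, 1, 1, 1, 1, 1, 1, 1]

```text
time: 30.6
eef_pos: [444.9, -324.2, 116.6]
eef_rot: [-3.092, -0.55, 0.001]
wrist_force: [-1.0, -0.1, -2.1]
opening: 57.9
grip_force: 25.0
```

Call:
step_arm:
  grip: [0.5, 0.5, 0.5, 0.5, 0.5, 0.5, 0.5, 0.5]
  translation:
    - [0, 0, 0]
    - [0, 0, 0]
    - [0, 0, 0]
    - [0, 0, 0]
    - [0, 0, 0]
    - [0, 0, 0]
    - [0, 0, 0]
    - [0, 0, 0]
  turn: [1, 1, 0, 0, 0, 0, 0, 0]

```text
time: 31.6
eef_pos: [445.4, -324.5, 117.4]
eef_rot: [3.139, 0.122, 0.0]
wrist_force: [-0.2, 0.1, -1.5]
opening: 57.9
grip_force: 25.0
```

```bash
python3 plan.py T-23,-77,118,0 ; python3 - <<'E'
from m import *
g=shot('scene','s2.png'); W=cloud(g)
T=[559.3,33.0,4.15];c,s=np.cos(np.radians(T[2])),np.sin(np.radians(T[2]))
x=W[...,0]-T[0];y=W[...,1]-T[1]; X=c*x+s*y;Y=-s*x+c*y
m=((W[...,2]>34)&(W[...,2]<46)&(abs(X)<93)&(Y<-28)&(Y>-126)).astype(np.uint8)
k,l,st,cc=cv2.connectedComponentsWithStats(m)
for i in range(1,k):
    if st[i,4]<30: continue
    P=np.stack([X[l==i],Y[l==i]],1).astype(np.float32); r=cv2.minAreaRect(P); print(np.round(r[0],1),np.round(r[1],1),round(r[2],1),np.median(W[...,2][l==i]).round(1),P.min(0),P.max(0))
E
```

```text
t 31.6 now [ 445.4 -324.5  117.4] yaw 4.5 open 57.9 F [-0.2  0.1 -1.5]
[541.9 -45.5 118.    4.2] turn 0.04 shift [ 2.913 -6.783 -0.016]
[-69.2 -78.2] [60.7 43.8] 88.4 40.9 [ -91.915054 -109.00791 ] [-48.038673 -48.281216]
[ 43.4 -77.9] [63.  92.6] 89.5 40.6 [  -3.0195932 -109.54201  ] [ 89.6584  -46.55457]
```

Call:
step_arm:
  grip: [0.5, 0.5, 0.5, 0.5, 0.5, 0.5, 0.5, 0.5]
  translation:
    - [0.4, -0.8, 0]
    - [0.4, -1, 0]
    - [0.4, -1, 0]
    - [0.4, -1, 0]
    - [0.4, -1, 0]
    - [0.4, -1, 0]
    - [0.4, -0.9, 0]
    - [0.05, -0.08, 0]
  turn: [0.03, 0, 0, 0, 0, 0, 0, 0]

```text
time: 32.65
eef_pos: [539.7, -43.5, 117.4]
eef_rot: [-3.139, -0.121, -0.001]
wrist_force: [0.2, -1.2, -1.4]
opening: 57.8
grip_force: 25.0
```

Call:
step_arm:
  grip: [0.5, 0.5, 0.5, 0.5, 0.5, 0.5, 0.5, 0.5]
  translation:
    - [0, 0, 0.3]
    - [0, 0, 0.3]
    - [0, 0, 0.1]
    - [0, 0, 0]
    - [0, 0, 0]
    - [0, 0, 0]
    - [0, 0, 0]
    - [0, 0, 0]
  turn: [0, 0, 0, 0, 0, 0, 0, 0]

```text
time: 33.65
eef_pos: [539.0, -45.6, 89.5]
eef_rot: [3.139, 0.116, 0.0]
wrist_force: [0.6, -0.8, -2.6]
opening: 57.7
grip_force: 25.0
```

```bash
python3 plan.py T-25.5,-77,27,0 
```

```text
t 33.6 now [539.  -45.6  89.5] yaw 4.2 open 57.7 F [ 0.6 -0.8 -2.6]
[539.4 -45.6  27.    4.2] turn 0.01 shift [0.01  0.002 1.562]
```

Then lower slowly, release, rise and head toward a view of the insert.

Call:
step_arm:
  grip: [0.5, 0.5, 0.5, 0.5, 0.5, 0.5, 0.5, 0.5]
  translation:
    - [0, 0, 0.4]
    - [0, 0, 0.3]
    - [0, 0, 0.2]
    - [0, 0, 0.2]
    - [0, 0, 0.2]
    - [0, 0, 0.2]
    - [0, 0, 0.05]
    - [0, 0, 0]
  turn: [0, 0, 0, 0, 0, 0, 0, 0]

```text
time: 34.65
eef_pos: [539.0, -45.6, 27.3]
eef_rot: [3.139, 0.116, -0.0]
wrist_force: [0.2, 0.1, -1.9]
opening: 57.9
grip_force: 25.0
```

```bash
python3 plan.py
```

```text
t 34.6 now [539.  -45.6  27.3] yaw 4.2 open 57.9 F [ 0.2  0.1 -1.9]
```

Call:
step_arm:
  grip: [0.3, 0.275, 0.275, 0.275, 0.275, 0.275, 0.275, 0.275]
  translation:
    - [0, 0, 0]
    - [0, 0, 0]
    - [0, 0, -0.5]
    - [0, 0, -0.8]
    - [0, 0, -0.8]
    - [-0.2, -0.6, -0.8]
    - [-0.5, -1, -0.8]
    - [-0.5, -0.9, -0.5]
  turn: [0, 0, 0, 0, 0, 0, 0, 0]

```text
time: 35.65
eef_pos: [483.8, 51.6, 197.3]
eef_rot: [-3.139, -0.115, -0.005]
wrist_force: [0.8, 0.6, 0.4]
opening: 66.4
grip_force: 0.0
```

Call:
step_arm:
  grip: [0.5, 0.5, 0.6, 0.6]
  translation:
    - [-0.3, -0.8, 0]
    - [0, 0, 0]
    - [0, 0, 0]
    - [0, 0, 0]
  turn: [0, 0, 0, 0]

```text
time: 36.15
eef_pos: [469.8, 80.9, 195.1]
eef_rot: [3.139, 0.114, -0.0]
wrist_force: [0.5, 0.4, -1.2]
opening: 36.3
grip_force: 0.0
```

```bash
python3 plan.py 426,357,200,4.15; python3 - <<'E'
from h import *
g=shot('wrist','w2.png'); np.savez('w2.npz',**g); R=np.array(g['R']);print(-R.T@np.array(g['t']),g['depth'][190:200,250:260].mean())
E
```

```text
t 36.1 now [469.8  80.9 195.1] yaw 4.1 open 36.3 F [ 0.5  0.4 -1.2]
[426.  357.  200.    4.2] turn -0.00 shift [-0.593 -6.965 -0.122]
[542.89744049  87.5365883  354.19153252] 331.49792
```

View pics/w2.png

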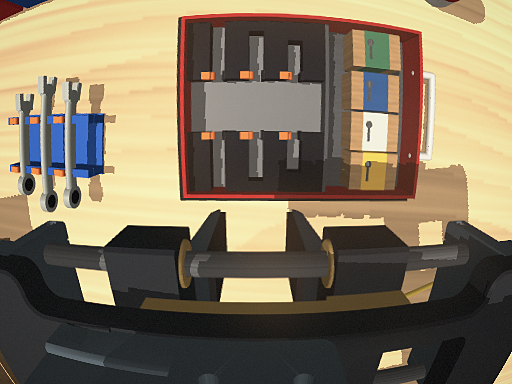

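Wrist view: all four cartons in the bay (375,50–170), rack with three wrenches at (30–75,145). Measuring both from the same view.

```bash
cat > wc.py <<'E'
from h import *
def wcloud(g):
    K=np.array(g['intrinsics']);d=g['depth'];v,u=np.mgrid[0:d.shape[0],0:d.shape[1]]
    a=(u-K[0,2])/K[0,0];b=(v-K[1,2])/K[1,1];th=np.hypot(a,b)+1e-9
    k=np.tan(th)/th; P=np.stack([a*k*d,b*k*d,d],-1)
    W=(P-np.array(g['t']))@np.array(g['R']); W[d<=0]=np.nan; return W
def rect(P):
    r=cv2.minAreaRect(P[:,:2].astype(np.float32)); return np.round(r[0],1),np.round(r[1],1),round(r[2],2)
E
python3 - <<'E'
from wc import *
g=dict(np.load('w2.npz')); W=wcloud(g); H=cv2.cvtColor(g['image'],cv2.COLOR_RGB2HSV)
red=((H[...,0]<8)|(H[...,0]>172))&(H[...,1]>150)
m=red&(W[...,2]>44)&(W[...,2]<53)&(W[...,1]<220)
v,u=np.mgrid[0:384,0:512]; m&=(v<205)&(u>170)
print('rim',m.sum(),np.median(W[...,2][m]),rect(W[m]))
T=[559.3,33.0,4.15]
def tr(W):
    c,s=np.cos(np.radians(T[2])),np.sin(np.radians(T[2]));x=W[...,0]-T[0];y=W[...,1]-T[1];return c*x+s*y,-s*x+c*y
X,Y=tr(W)
# rim edges by side
for nm,mm,A in(('x',m&(abs(Y)<120),X),('y',m&(abs(X)<80),Y)):
    a=A[mm];print(nm,np.percentile(a[a<0],[2,50,98]).round(1),np.percentile(a[a>0],[2,50,98]).round(1))
# pockets: low points in blocks
for sx in(-1,1):
    mm=(X*sx>38)&(X*sx<60)&(Y>-15)&(Y<125)&(v<205)
    for y0 in(13,55,97):
        q=mm&(abs(Y-y0)<14)&(W[...,2]<20); print(sx,y0,q.sum(),np.percentile(Y[q],[3,50,97]).round(1),np.median(W[...,2][q]).round(1))
# wrenches
m=(W[...,2]>36)&(W[...,2]<56)&(W[...,1]>250)&(v<215)&(H[...,1]<90)
k,l,st,c=cv2.connectedComponentsWithStats(m.astype(np.uint8))
for i in range(1,k):
    if st[i,4]>60: print(c[i].round(),st[i,4],rect(W[l==i]),np.median(W[...,2][l==i]).round(1))
E
```

```text
rim 3266 47.133882000364565 (array([561.4,  33.7]), array([199. , 269.4]), 3.94)
x [-97.3 -94.8 -92.5] [ 96.3  98.4 101. ]
y [-133.1 -130.1 -128.2] [130.5 132.5 135. ]
-1 13 248 [ 5.8 12.4 19.5] 11.3
-1 55 279 [48.5 56.6 64.6] 11.3
-1 97 248 [ 92.5  99.5 106.2] 11.4
1 13 219 [ 5.3 12.  19. ] 11.4
1 55 240 [47.5 55.5 63.4] 11.3
1 97 216 [ 92.   99.  105.9] 11.5
[ 44. 143.] 1095 (array([505.2, 357.5]), array([ 13.6, 177.1]), 88.74) 42.6
[ 68. 144.] 1094 (array([504.5, 315.8]), array([ 13.9, 157.7]), 89.19) 42.7
[ 22. 144.] 762 (array([505.8, 400.1]), array([ 16. , 137.2]), 88.91) 42.7
```

Call:
step_arm:
  grip: [0.6, 0.6, 0.6, 0.6, 0.6, 0.6, 0.6, 0.6]
  translation:
    - [0, -0.8, 0]
    - [0, -1, 0]
    - [0, -1, 0]
    - [0, -1, 0]
    - [0, -1, 0]
    - [-0.3, -0.6, 0]
    - [-0.3, -0.5, 0]
    - [0, 0, 0]
  turn: [0, 0, 0, 0, 0, 0.3, 0.33, 0]

```text
time: 37.2
eef_pos: [428.9, 316.2, 194.9]
eef_rot: [3.141, -0.02, -0.001]
wrist_force: [-0.1, -0.0, 0.3]
opening: 36.5
grip_force: 0.0
```

Call:
step_arm:
  grip: [0.6, 0.6]
  translation:
    - [0, 0, 0]
    - [0, 0, 0]
  turn: [0, 0]

```text
time: 37.45
eef_pos: [429.6, 314.9, 195.3]
eef_rot: [3.141, -0.024, 0.0]
wrist_force: [-0.1, -0.2, 1.3]
opening: 36.5
grip_force: 0.0
```

```bash
cat > wr.py <<'E'
from wc import *
import sys
g=shot('wrist',sys.argv[1]+'.png'); np.savez(sys.argv[1]+'.npz',**g); W=wcloud(g); H=cv2.cvtColor(g['image'],cv2.COLOR_RGB2HSV)
v,u=np.mgrid[0:384,0:512]
m=(W[...,2]>36)&(W[...,2]<58)&(W[...,1]>250)&(v<215)&(H[...,1]<90)
k,l,st,c=cv2.connectedComponentsWithStats(m.astype(np.uint8))
for i in range(1,k):
    if st[i,4]>60: print(c[i].round(),st[i,4],rect(W[l==i]),np.median(W[...,2][l==i]).round(1))
red=((H[...,0]<8)|(H[...,0]>172))&(H[...,1]>150)
E
python3 wr.py w3; python3 plan.py 504.5,315.8,110,-1.1
```

```text
[216. 115.] 1620 (array([505.5, 352.1]), array([ 22.8, 177.8]), 88.38) 42.9
[255. 116.] 1404 (array([504.8, 323.9]), array([ 27.2, 156.5]), 88.68) 42.9
[178. 117.] 1274 (array([506.6, 399.1]), array([ 11.1, 137.5]), 89.16) 43.0
t 37.5 now [429.5 315.  195.3] yaw -0.9 open 36.6 F [ 0.2 -0.2  0.5]
[504.5 315.8 110.   -1.1] turn 0.03 shift [ 1.874 -0.056  2.132]
```

```bash
cat > sh.py <<'E'
from wc import *
import sys
g=dict(np.load(sys.argv[1]+'.npz')); W=wcloud(g);v,u=np.mgrid[0:384,0:512]
for x0 in(482,528):
  for y0 in(315,357,399):
    m=(abs(W[...,0]-x0)<6)&(abs(W[...,1]-y0)<12)&(W[...,2]>40)&(W[...,2]<47)&(v<215)
    y=W[...,1][m]; print(x0,y0,m.sum(),(np.percentile(y,5)/2+np.percentile(y,95)/2).round(1),np.median(W[...,2][m]).round(1),np.ptp(y).round(1))
for y0 in(315,357,399):
    m=(abs(W[...,1]-y0)<7)&(W[...,2]>32)&(W[...,2]<54)&(v<215); x=W[...,0][m]; print(y0,np.percentile(x,[.5,99.5]).round(1))
E
python3 sh.py w3; python3 sh.py w2
```

```text
482 315 98 316.5 42.7 9.6
482 357 103 358.4 42.5 14.5
482 399 104 401.1 42.6 23.4
528 315 104 315.7 42.5 15.5
528 357 103 357.0 42.6 11.4
528 399 93 398.6 42.6 10.0
315 [426.9 582.1]
357 [417.4 593.4]
399 [438.1 574.2]
482 315 63 315.1 42.5 14.3
482 357 53 358.1 42.5 14.7
482 399 52 400.0 42.6 16.1
528 315 60 313.4 42.5 10.3
528 357 54 355.7 42.5 9.2
528 399 43 396.9 42.5 8.3
315 [427.1 582.2]
357 [417.5 593. ]
399 [438.3 573.8]
```

Call:
step_arm:
  grip: [0.7, 0.7, 0.7, 0.7, 0.7, 0.7, 0.7, 0.7]
  grip_force: 55
  translation:
    - [0.6, -0.03, 0.3]
    - [0.7, -0.03, 0.5]
    - [0.57, 0, 0.6]
    - [0, 0, 0.7]
    - [0, 0, 0.6]
    - [0, 0, 0.4]
    - [0, 0, 0]
    - [0, 0, 0]
  turn: [0.02, 0, 0, 0, 0, 0, 0, 0]

```text
time: 38.5
eef_pos: [504.5, 317.2, 72.3]
eef_rot: [-3.141, 0.027, -0.003]
wrist_force: [0.4, 0.4, -0.1]
opening: 27.0
grip_force: 0.0
```

```bash
python3 plan.py 504.5,316.1,34,-1.0
```

```text
t 38.5 now [504.5 317.2  72.3] yaw -1.0 open 27.0 F [ 0.4  0.4 -0.1]
[504.5 316.1  34.   -1. ] turn 0.00 shift [0.001 0.028 0.957]
```

Call:
step_arm:
  grip: [0.7, 0.7, 0.7, 0.7, 0.7, 1, 1, 1]
  translation:
    - [0, 0.03, 0.3]
    - [0, 0, 0.3]
    - [0, 0, 0.25]
    - [0, 0, 0.1]
    - [0, 0, 0]
    - [0, 0, 0]
    - [0, 0, 0]
    - [0, 0, 0]
  turn: [0, 0, 0, 0, 0, 0, 0, 0]

```text
time: 39.5
eef_pos: [504.0, 314.7, 33.5]
eef_rot: [3.14, -0.026, 0.0]
wrist_force: [0.6, -5.2, 1.4]
opening: 9.2
grip_force: 55.0
```

Call:
step_arm:
  grip: [1, 1, 1, 1]
  translation:
    - [0, 0, 0]
    - [0, 0, 0]
    - [0, 0, 0]
    - [0, 0, 0]
  turn: [0, 0, 0, 0]

```text
time: 40.0
eef_pos: [503.9, 314.6, 33.5]
eef_rot: [3.14, -0.026, 0.0]
wrist_force: [0.3, -6.1, 0.9]
opening: 9.3
grip_force: 55.0
```

Call:
step_arm:
  grip: [1, 1, 1, 1, 1, 1, 1, 1]
  translation:
    - [0, 0, -0.1]
    - [0, 0, -0.15]
    - [0, 0, -0.2]
    - [0, 0, -0.3]
    - [0, 0, -0.5]
    - [0, 0, -0.6]
    - [0, 0, -0.7]
    - [0, 0, -0.2]
  turn: [0, 0, 0, 0, 0, 0, 0, 0]

```text
time: 41.0
eef_pos: [504.9, 317.0, 146.0]
eef_rot: [-3.138, 0.027, -0.007]
wrist_force: [-0.6, 0.1, -0.6]
opening: 9.6
grip_force: 55.0
```

Call:
step_arm:
  grip: [1, 1, 1]
  translation:
    - [0, 0, 0]
    - [0, 0, 0]
    - [0, 0, 0]
  turn: [0, 0, 0]

```text
time: 41.38
eef_pos: [503.3, 315.5, 142.2]
eef_rot: [3.14, -0.027, -0.003]
wrist_force: [0.8, -0.4, -0.1]
opening: 9.8
grip_force: 55.0
```

```bash
python3 - <<'E'
from wc import *
s=observe(); p=np.array(s['eef_pos']);M=Ro.from_rotvec(s['eef_rot']).as_matrix();print(p,s['opening'],s['grip_force'],np.round(s['wrist_force'],1))
g=shot('wrist','w4.png'); np.savez('w4.npz',**g); W=wcloud(g);L=(W-p)@M  # tool frame
for x0 in(-24,24,30,36):
    m=(abs(L[...,0]-x0)<5)&(abs(L[...,1])<10)&(L[...,2]>-14)&(L[...,2]<5); print(x0,m.sum(),np.percentile(L[...,1][m],[5,95]) if m.sum()>5 else'',np.median(L[...,2][m]) if m.sum() else'')
m=(abs(L[...,1])<12)&(L[...,2]>-22)&(L[...,2]<16)&(abs(L[...,0])>20);print(np.percentile(L[...,0][m],[0.5,99.5]))
E
python3 plan.py T0,54.5,110,0
```

```text
[503.3067742  315.47081523 142.16833566] 9.775505199306934 54.99897703528404 [ 0.8 -0.4 -0.1]
-24 234 [-5.80970727  2.78502804] -8.87786271470491
24 369 [-6.25566607  8.32853892] -8.734237905868019
30 328 [-6.21216096  2.77604558] -8.82678145773485
36 331 [-6.16077145  2.7372912 ] -8.876435464222594
[-33.06225531  79.66699573]
t 41.4 now [503.4 315.5 142.3] yaw -1.0 open 9.5 F [ 0.3  0.8 -1. ]
[555.4  87.4 110.    4.2] turn -0.64 shift [0.883 5.784 0.808]
```

View pics/w4.png

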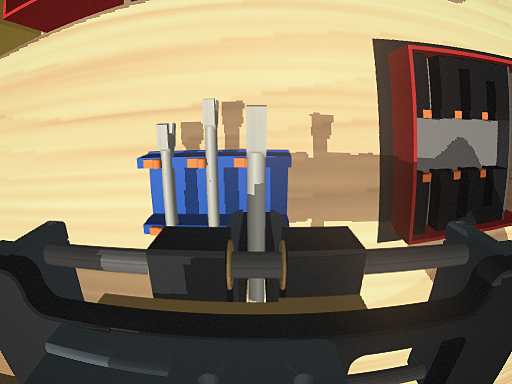

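```bash
echo '[560.4,32.1,3.95]'>tray.json; python3 plan.py T0,54.5,110,0
```

```text
t 41.4 now [503.4 315.5 142.3] yaw -1.0 open 9.5 F [ 0.3  0.8 -1. ]
[556.6  86.5 110.    4. ] turn -0.62 shift [0.934 5.805 0.808]
```

Call:
step_arm:
  grip: [1, 1, 1, 1, 1, 1, 1, 1]
  translation:
    - [0, 0, 0]
    - [0.1, 0.8, 0]
    - [0.2, 1, 0]
    - [0.2, 1, 0]
    - [0.2, 1, 0]
    - [0.2, 1, 0.3]
    - [0.03, 0.8, 0.3]
    - [0, 0.2, 0.2]
  turn: [-0.62, 0, 0, 0, 0, 0, 0, 0]

```text
time: 42.42
eef_pos: [556.7, 85.2, 110.3]
eef_rot: [3.14, 0.105, -0.002]
wrist_force: [0.4, 0.6, -2.1]
opening: 9.5
grip_force: 55.0
```

Call:
step_arm:
  grip: [1, 1, 1]
  translation:
    - [0, 0, 0]
    - [0, 0, 0]
    - [0, 0, 0]
  turn: [0, 0, 0]

```text
time: 42.8
eef_pos: [557.2, 87.9, 111.8]
eef_rot: [-3.139, -0.111, -0.002]
wrist_force: [-0.4, -0.1, -1.0]
opening: 9.4
grip_force: 55.0
```

```bash
cat > chk.py <<'E'
from wc import *
import sys
s=observe(); p=np.array(s['eef_pos']);M=Ro.from_rotvec(s['eef_rot']).as_matrix()
g=shot('wrist',sys.argv[1]+'.png'); np.savez(sys.argv[1]+'.npz',**g); W=wcloud(g);L=(W-p)@M
H=cv2.cvtColor(g['image'],cv2.COLOR_RGB2HSV); v,u=np.mgrid[0:384,0:512]
red=((H[...,0]<8)|(H[...,0]>172))&(H[...,1]>130)&(v<205)&(W[...,2]>44)&(W[...,2]<52)
Q=L[red]
print('rim xtool max line:')
for y0 in(-60,-30,30,60,110,150):
    q=Q[(abs(Q[:,1]-y0)<10)&(Q[:,0]>60)]; print(y0,len(q),np.percentile(q[:,0],[2,50,98]).round(1) if len(q)>5 else'')
for x0 in(30,50,70,85):
    q=Q[(abs(Q[:,0]-x0)<8)]
    for sg in(-1,1):
        r=q[q[:,1]*sg>0]; print(x0,sg,len(r),np.percentile(r[:,1],[2,50,98]).round(1) if len(r)>5 else'')
E
python3 chk.py w5; python3 plan.py T0,54.5,26,0
```

```text
rim xtool max line:
-60 131 [95.1 97.  99. ]
-30 135 [95.2 97.1 99. ]
30 147 [95.  97.1 99. ]
60 152 [94.7 96.8 99. ]
110 120 [94.6 96.7 99. ]
150 88 [94.6 96.5 98.4]
30 -1 120 [-79.7 -77.2 -75.2]
30 1 89 [183.3 185.1 188.4]
50 -1 116 [-79.5 -77.4 -75.2]
50 1 93 [183.6 184.9 188.5]
70 -1 121 [-79.4 -77.1 -75.3]
70 1 90 [183.5 185.1 188.4]
85 -1 122 [-79.2 -77.3 -75.2]
85 1 88 [183.6 185.1 188. ]
t 42.9 now [557.2  87.8 111.8] yaw 4.0 open 9.6 F [-0.1  0.3 -1.4]
[556.6  86.5  26.    4. ] turn 0.01 shift [-0.015  0.032  2.144]
```

View pics/w5.png

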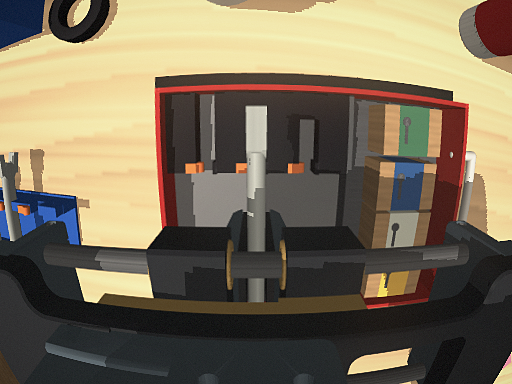

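Call:
step_arm:
  grip: [1, 1, 1, 1, 1, 1, 1, 1]
  translation:
    - [-0.015, 0.03, 0]
    - [0, 0, 0.4]
    - [0, 0, 0.5]
    - [0, 0, 0.4]
    - [0, 0, 0.2]
    - [0, 0, 0]
    - [0, 0, 0]
    - [0, 0, 0]
  turn: [0, 0, 0, 0, 0, 0, 0, 0]

```text
time: 43.85
eef_pos: [557.0, 85.7, 52.0]
eef_rot: [-3.14, -0.109, -0.002]
wrist_force: [-0.8, -0.5, -1.3]
opening: 9.3
grip_force: 55.0
```

```bash
python3 plan.py T0,54.5,25.5,0
```

```text
t 43.9 now [557.   85.7  52. ] yaw 4.0 open 9.3 F [-0.8 -0.5 -1.3]
[556.6  86.5  25.5   4. ] turn 0.00 shift [-0.006 -0.02   0.662]
```

Call:
step_arm:
  grip: [1, 1, 1, 1, 1, 1, 1, 1]
  translation:
    - [0, -0.015, 0.1]
    - [0, 0, 0.1]
    - [0, 0, 0.1]
    - [0, 0, 0.1]
    - [0, 0, 0.1]
    - [0, 0, 0.1]
    - [0, 0, 0.05]
    - [0, 0, 0]
  turn: [0, 0, 0, 0, 0, 0, 0, 0]

```text
time: 44.85
eef_pos: [557.5, 86.8, 26.5]
eef_rot: [-3.139, -0.108, -0.004]
wrist_force: [-0.8, 2.3, 7.1]
opening: 9.7
grip_force: 55.0
```

```bash
python3 plan.py T0,54.5,25.5,0
```

```text
t 44.9 now [557.5  86.8  26.5] yaw 3.9 open 9.7 F [-0.8  2.3  7.1]
[556.6  86.5  25.5   4. ] turn -0.00 shift [-0.022  0.008  0.024]
```

Call:
step_arm:
  grip: [1, 1, 1, 1]
  translation:
    - [0, 0, 0.03]
    - [0, 0, 0.02]
    - [0, 0, 0]
    - [0, 0, 0]
  turn: [0, 0, 0, 0]

```text
time: 45.35
eef_pos: [557.6, 86.8, 25.5]
eef_rot: [-3.139, -0.108, -0.005]
wrist_force: [-3.0, 3.0, 13.3]
opening: 9.6
grip_force: 55.0
```

Call:
step_arm:
  grip: [1, 1, 1]
  translation:
    - [0, 0, 0.03]
    - [0, 0, 0.02]
    - [0, 0, 0]
  turn: [0, 0, 0]

```text
time: 45.72
eef_pos: [557.7, 86.8, 25.4]
eef_rot: [-3.139, -0.108, -0.006]
wrist_force: [-5.6, 1.2, 26.1]
opening: 9.7
grip_force: 55.0
```

Call:
step_arm:
  grip: [0.9, 0.72, 0.72, 0.72, 0.72, 0.72, 0.72, 0.72]
  translation:
    - [0, 0, -0.03]
    - [0, 0, 0]
    - [0, 0, 0]
    - [0, 0, -0.3]
    - [0, 0, -0.6]
    - [0, 0, -0.7]
    - [0, 0, -0.5]
    - [0, 0, 0]
  turn: [0, 0, 0, 0, 0, 0, 0, 0]

```text
time: 46.72
eef_pos: [557.5, 86.3, 108.0]
eef_rot: [-3.14, -0.109, -0.006]
wrist_force: [0.7, -1.1, -0.2]
opening: 25.4
grip_force: 0.0
```

```bash
cat > ins.py <<'E'
import sys
exec(open('chk.py').read().split("print('rim")[0])
# depth of wrench tops near pocket (tray frame via wrist-measured T)
T=[561.4,33.7,3.95];c,s_=np.cos(np.radians(T[2])),np.sin(np.radians(T[2]))
x=W[...,0]-T[0];y=W[...,1]-T[1];X=c*x+s_*y;Y=-s_*x+c*y
for nm,y0,h in(('s',13,70),('m',55,80),('l',97,90)):
    for sg in(-1,1):
        m=(abs(Y-y0)<5)&(X*sg>h-20)&(X*sg<h-8)&(v<215); 
        k=(abs(Y-y0)<5)&(X*sg>18)&(X*sg<26)&(v<215); print(nm,sg,m.sum(),'head',np.percentile(W[...,2][m],[50,90]).round(1) if m.sum() else '','shank',np.percentile(W[...,2][k],[50,90]).round(1) if k.sum() else '')
E
python3 ins.py w6; python3 plan.py 504.4,356.1,110,-1 504.4,356.1,33.5,-1 
```

```text
s -1 0 head  shank 
s 1 156 head [11.3 12.1] shank [11.2 11.8]
m -1 0 head  shank 
m 1 208 head [39.9 40.9] shank [34.3 35.6]
l -1 0 head  shank 
l 1 154 head [11.3 12.2] shank [11.3 12.1]
t 46.8 now [556.5  86.2 106.8] yaw 4.0 open 25.5 F [0.  0.5 0.1]
[504.4 356.1 110.   -1. ] turn 0.62 shift [-1.421 -6.724 -0.08 ]
[504.4 356.1  33.5  -1. ] turn -0.00 shift [ 0.    -0.     1.912]
```

Call:
step_arm:
  grip: [0.7, 0.7, 0.7, 0.7, 0.7, 0.7, 0.7, 0.7]
  translation:
    - [0, 0, 0]
    - [-0.2, -0.9, 0]
    - [-0.2, -1, 0]
    - [-0.2, -1, 0]
    - [-0.2, -1, 0]
    - [-0.2, -1, 0]
    - [-0.2, -1, 0]
    - [-0.22, -0.8, 0]
  turn: [0.62, 0, 0, 0, 0, 0, 0, 0]

```text
time: 47.78
eef_pos: [503.2, 356.2, 104.7]
eef_rot: [3.14, -0.026, -0.003]
wrist_force: [-0.4, -0.5, 0.9]
opening: 27.3
grip_force: 0.0
```

Call:
step_arm:
  grip: [0.7, 0.7, 0.7, 0.7, 0.7, 0.7, 0.7, 0.7]
  translation:
    - [0, 0, 0.3]
    - [0, 0, 0.4]
    - [0, 0, 0.2]
    - [0, 0, 0]
    - [0, 0, 0]
    - [0, 0, 0]
    - [0, 0, 0]
    - [0, 0, 0]
  turn: [0, 0, 0, 0, 0, 0, 0, 0]

```text
time: 48.78
eef_pos: [504.3, 355.2, 70.8]
eef_rot: [-3.141, 0.027, -0.001]
wrist_force: [-0.2, 0.2, -0.1]
opening: 27.2
grip_force: 0.0
```

```bash
python3 plan.py 504.4,356.1,33.5,-1 
```

```text
t 48.8 now [504.3 355.2  70.8] yaw -1.0 open 27.2 F [-0.2  0.2 -0.1]
[504.4 356.1  33.5  -1. ] turn 0.00 shift [ 0.002 -0.021  0.932]
```

Call:
step_arm:
  grip: [0.7, 0.7, 0.7, 0.7, 0.7, 1, 1, 1]
  translation:
    - [0, -0.02, 0.3]
    - [0, 0, 0.3]
    - [0, 0, 0.2]
    - [0, 0, 0.13]
    - [0, 0, 0]
    - [0, 0, 0]
    - [0, 0, 0]
    - [0, 0, 0]
  turn: [0, 0, 0, 0, 0, 0, 0, 0]

```text
time: 49.78
eef_pos: [504.5, 356.1, 33.7]
eef_rot: [-3.141, 0.027, -0.001]
wrist_force: [0.2, -0.6, 1.9]
opening: 9.6
grip_force: 55.0
```

Call:
step_arm:
  grip: [1, 1, 1]
  translation:
    - [0, 0, 0]
    - [0, 0, 0]
    - [0, 0, 0]
  turn: [0, 0, 0]

```text
time: 50.15
eef_pos: [504.5, 356.2, 33.7]
eef_rot: [-3.141, 0.027, -0.001]
wrist_force: [1.0, -0.1, 3.7]
opening: 9.4
grip_force: 55.0
```

Call:
step_arm:
  grip: [1, 1, 1, 1, 1, 1, 1, 1]
  translation:
    - [0, 0, -0.1]
    - [0, 0, -0.15]
    - [0, 0, -0.2]
    - [0, 0, -0.3]
    - [0, 0, -0.4]
    - [0, 0, -0.5]
    - [0, 0, -0.5]
    - [0, 0, 0]
  turn: [0, 0, 0, 0, 0, 0, 0, 0]

```text
time: 51.15
eef_pos: [505.5, 356.8, 122.3]
eef_rot: [-3.138, 0.027, -0.007]
wrist_force: [0.4, 0.3, -1.1]
opening: 9.4
grip_force: 55.0
```

```bash
python3 plan.py T0,96.5,110,0 
```

```text
t 51.1 now [505.5 356.8 122.3] yaw -1.0 open 9.4 F [ 0.4  0.3 -1.1]
[553.8 128.4 110.    4. ] turn -0.62 shift [0.809 5.781 0.307]
```

Call:
step_arm:
  grip: [1, 1, 1, 1, 1, 1, 1, 1]
  translation:
    - [0, 0, 0]
    - [0.1, 0.8, 0]
    - [0.2, 1, 0]
    - [0.2, 1, 0]
    - [0.2, 1, 0]
    - [0.1, 1, 0]
    - [0.01, 0.8, 0]
    - [0, 0.18, 0]
  turn: [-0.62, 0, 0, 0, 0, 0, 0, 0]

```text
time: 52.15
eef_pos: [552.3, 125.9, 119.0]
eef_rot: [3.139, 0.105, -0.002]
wrist_force: [0.3, -0.0, -1.2]
opening: 9.5
grip_force: 55.0
```

Call:
step_arm:
  grip: [1, 1, 1, 1, 1, 1]
  translation:
    - [0, 0, 0.3]
    - [0, 0, 0.4]
    - [0, 0, 0.4]
    - [0, 0, 0.4]
    - [0, 0, 0]
    - [0, 0, 0]
  turn: [0, 0, 0, 0, 0, 0]

```text
time: 52.9
eef_pos: [553.0, 127.7, 59.4]
eef_rot: [-3.14, -0.109, -0.001]
wrist_force: [0.6, 0.6, -0.6]
opening: 9.6
grip_force: 55.0
```

```bash
python3 plan.py T-0.5,96.5,25.5,0 
```

```text
t 52.9 now [553.  127.7  59.4] yaw 4.0 open 9.6 F [ 0.6  0.6 -0.6]
[553.3 128.3  25.5   4. ] turn 0.00 shift [ 0.008 -0.015  0.848]
```

Call:
step_arm:
  grip: [1, 1, 1, 1, 1, 1, 1, 1]
  translation:
    - [0, -0.01, 0.2]
    - [0, 0, 0.1]
    - [0, 0, 0.1]
    - [0, 0, 0.1]
    - [0, 0, 0.1]
    - [0, 0, 0.1]
    - [0, 0, 0.1]
    - [0, 0, 0.03]
  turn: [0, 0, 0, 0, 0, 0, 0, 0]

```text
time: 53.9
eef_pos: [553.7, 128.7, 27.6]
eef_rot: [-3.138, -0.108, -0.005]
wrist_force: [-2.7, 1.6, 9.2]
opening: 9.8
grip_force: 55.0
```

Call:
step_arm:
  grip: [1, 1, 1]
  translation:
    - [0, 0, 0.03]
    - [0, 0, 0.03]
    - [0, 0, 0]
  turn: [0, 0, 0]

```text
time: 54.28
eef_pos: [553.9, 128.7, 25.6]
eef_rot: [-3.138, -0.108, -0.005]
wrist_force: [-2.0, 2.2, 10.7]
opening: 9.7
grip_force: 55.0
```

Call:
step_arm:
  grip: [1, 1]
  translation:
    - [0, 0, 0.02]
    - [0, 0, 0]
  turn: [0, 0]

```text
time: 54.52
eef_pos: [553.9, 128.7, 25.6]
eef_rot: [-3.138, -0.108, -0.006]
wrist_force: [-2.4, 1.7, 15.6]
opening: 9.4
grip_force: 55.0
```

Call:
step_arm:
  grip: [1, 1, 0.9, 0.72, 0.72, 0.72, 0.72, 0.72]
  translation:
    - [0, 0, 0.02]
    - [0, 0, 0]
    - [0, 0, -0.03]
    - [0, 0, 0]
    - [0, 0, 0]
    - [0, 0, -0.3]
    - [0, 0, -0.7]
    - [0, 0, -0.9]
  turn: [0, 0, 0, 0, 0, 0, 0, 0]

```text
time: 55.52
eef_pos: [552.0, 127.8, 99.8]
eef_rot: [3.139, 0.109, -0.003]
wrist_force: [0.5, 0.1, 0.2]
opening: 25.8
grip_force: 0.0
```

Call:
step_arm:
  grip: [0.7, 0.7]
  translation:
    - [0, 0, 0]
    - [0, 0, 0]
  turn: [0, 0]

```text
time: 55.78
eef_pos: [552.0, 127.8, 99.0]
eef_rot: [3.139, 0.109, -0.001]
wrist_force: [0.6, 0.0, -0.3]
opening: 27.3
grip_force: 0.0
```

```bash
python3 ins.py w7|grep ' 1 '; python3 plan.py 505.2,398.1,105,-1 
```

```text
s 1 88 head [11.3 12. ] shank [11.5 12.2]
m 1 293 head [39.5 40.7] shank [33.9 35.2]
l 1 207 head [39.9 40.9] shank [34.5 35.5]
t 55.8 now [551.7 127.8  98.4] yaw 4.0 open 27.2 F [ 0.5  0.2 -0.1]
[505.2 398.1 105.   -1. ] turn 0.62 shift [-1.28  -6.737 -0.164]
```

Call:
step_arm:
  grip: [0.7, 0.7, 0.7, 0.7, 0.7, 0.7, 0.7, 0.7]
  translation:
    - [0, 0, 0]
    - [-0.2, -0.9, 0]
    - [-0.2, -1, 0]
    - [-0.2, -1, 0]
    - [-0.2, -1, 0]
    - [-0.2, -1, 0]
    - [-0.2, -1, 0]
    - [-0.08, -0.83, 0]
  turn: [0.62, 0, 0, 0, 0, 0, 0, 0]

```text
time: 56.82
eef_pos: [504.7, 399.0, 97.6]
eef_rot: [3.14, -0.026, -0.004]
wrist_force: [0.5, 0.1, -0.3]
opening: 27.4
grip_force: 0.0
```

Call:
step_arm:
  grip: [0.7, 0.7, 0.7, 0.7, 0.7, 0.7, 0.7]
  translation:
    - [0, 0, 0.2]
    - [0, 0, 0.3]
    - [0, 0, 0.2]
    - [0, 0, 0]
    - [0, 0, 0]
    - [0, 0, 0]
    - [0, 0, 0]
  turn: [0, 0, 0, 0, 0, 0, 0]

```text
time: 57.7
eef_pos: [506.2, 398.1, 71.7]
eef_rot: [-3.141, 0.027, -0.001]
wrist_force: [0.1, 0.1, -0.8]
opening: 27.5
grip_force: 0.0
```

```bash
python3 plan.py 505.2,398.1,33.5,-1 
```

```text
t 57.7 now [506.2 398.1  71.7] yaw -1.0 open 27.5 F [ 0.1  0.1 -0.8]
[505.2 398.1  33.5  -1. ] turn 0.00 shift [-0.025 -0.     0.956]
```

Call:
step_arm:
  grip: [0.7, 0.7, 0.7, 0.7, 0.7, 1, 1, 1]
  translation:
    - [-0.02, 0, 0.3]
    - [0, 0, 0.3]
    - [0, 0, 0.2]
    - [0, 0, 0.15]
    - [0, 0, 0]
    - [0, 0, 0]
    - [0, 0, 0]
    - [0, 0, 0]
  turn: [0, 0, 0, 0, 0, 0, 0, 0]

```text
time: 58.7
eef_pos: [505.5, 398.2, 33.7]
eef_rot: [-3.141, 0.027, -0.001]
wrist_force: [0.4, -0.7, 1.3]
opening: 9.4
grip_force: 55.0
```

Call:
step_arm:
  grip: [1, 1, 1]
  translation:
    - [0, 0, 0]
    - [0, 0, 0]
    - [0, 0, 0]
  turn: [0, 0, 0]

```text
time: 59.08
eef_pos: [505.5, 398.2, 33.7]
eef_rot: [-3.141, 0.027, -0.001]
wrist_force: [-0.4, -0.1, 3.0]
opening: 9.2
grip_force: 55.0
```

Call:
step_arm:
  grip: [1, 1, 1, 1, 1, 1, 1, 1]
  translation:
    - [0, 0, -0.1]
    - [0, 0, -0.15]
    - [0, 0, -0.2]
    - [0, 0, -0.3]
    - [0, 0, -0.4]
    - [0, 0, -0.5]
    - [0, 0, -0.5]
    - [0, 0, 0]
  turn: [0, 0, 0, 0, 0, 0, 0, 0]

```text
time: 60.08
eef_pos: [506.5, 399.0, 122.4]
eef_rot: [-3.138, 0.027, -0.007]
wrist_force: [-0.5, -0.7, -2.3]
opening: 9.3
grip_force: 55.0
```

```bash
python3 plan.py T-0.5,12.5,110,0 
```

```text
t 60.1 now [506.5 399.  122.4] yaw -1.0 open 9.3 F [-0.5 -0.7 -2.3]
[559.   44.5 110.    4. ] turn -0.62 shift [0.701 8.931 0.311]
```

Call:
step_arm:
  grip: [1, 1, 1, 1, 1, 1, 1, 1]
  translation:
    - [0, 0.5, 0]
    - [0.1, 0.9, 0]
    - [0.1, 1, 0]
    - [0.1, 1, 0]
    - [0.1, 1, 0]
    - [0.1, 1, 0]
    - [0.1, 1, 0]
    - [0.1, 1, 0]
  turn: [-0.62, 0, 0, 0, 0, 0, 0, 0]

```text
time: 61.08
eef_pos: [551.7, 103.3, 119.1]
eef_rot: [3.14, 0.109, -0.001]
wrist_force: [1.2, 0.2, -0.1]
opening: 9.8
grip_force: 55.0
```

Call:
step_arm:
  grip: [1, 1, 1, 1, 1, 1, 1, 1]
  translation:
    - [0, 1, 0]
    - [0, 0.5, 0]
    - [0, 0, 0.3]
    - [0, 0, 0.4]
    - [0, 0, 0.4]
    - [0, 0, 0.4]
    - [0, 0, 0]
    - [0, 0, 0]
  turn: [0, 0, 0, 0, 0, 0, 0, 0]

```text
time: 62.08
eef_pos: [556.4, 45.0, 59.4]
eef_rot: [3.14, 0.109, 0.001]
wrist_force: [0.2, 0.1, -1.2]
opening: 9.9
grip_force: 55.0
```

```bash
python3 plan.py T-0.5,12.5,25.5,0 
```

```text
t 62.1 now [556.4  45.   59.4] yaw 4.0 open 9.9 F [ 0.2  0.1 -1.2]
[559.   44.5  25.5   4. ] turn 0.00 shift [0.065 0.016 0.849]
```

Call:
step_arm:
  grip: [1, 1, 1, 1, 1, 1, 1, 1]
  translation:
    - [0.06, 0.015, 0.15]
    - [0, 0, 0.1]
    - [0, 0, 0]
    - [0, 0, 0]
    - [0, 0, 0]
    - [0, 0, 0]
    - [0, 0, 0]
    - [0, 0, 0]
  turn: [0, 0, 0, 0, 0, 0, 0, 0]

```text
time: 63.08
eef_pos: [558.5, 44.4, 49.4]
eef_rot: [3.14, 0.109, 0.0]
wrist_force: [0.6, 0.9, -1.2]
opening: 9.8
grip_force: 55.0
```

Call:
step_arm:
  grip: [1, 1, 1, 1, 1, 1, 1]
  translation:
    - [0, 0, 0.1]
    - [0, 0, 0.1]
    - [0, 0, 0.1]
    - [0, 0, 0.1]
    - [0, 0, 0.1]
    - [0, 0, 0.07]
    - [0, 0, 0]
  turn: [0, 0, 0, 0, 0, 0, 0]

```text
time: 63.95
eef_pos: [559.5, 44.9, 27.5]
eef_rot: [-3.139, -0.108, -0.004]
wrist_force: [-0.7, 3.2, 5.4]
opening: 9.4
grip_force: 55.0
```

Call:
step_arm:
  grip: [1, 1, 1]
  translation:
    - [0, 0, 0.03]
    - [0, 0, 0.03]
    - [0, 0, 0]
  turn: [0, 0, 0]

```text
time: 64.32
eef_pos: [559.6, 44.9, 25.6]
eef_rot: [-3.139, -0.108, -0.004]
wrist_force: [-0.9, 3.1, 10.1]
opening: 9.5
grip_force: 55.0
```

Call:
step_arm:
  grip: [1, 1]
  translation:
    - [0, 0, 0.02]
    - [0, 0, 0]
  turn: [0, 0]

```text
time: 64.58
eef_pos: [559.6, 44.9, 25.6]
eef_rot: [-3.139, -0.108, -0.005]
wrist_force: [-1.6, 2.2, 14.4]
opening: 9.7
grip_force: 55.0
```

Seated. Push a hair more, release, rise and back off for an overview.

Call:
step_arm:
  grip: [1, 1, 0.9, 0.72, 0.72, 0.72, 0.72, 0.72]
  translation:
    - [0, 0, 0.02]
    - [0, 0, 0]
    - [0, 0, -0.03]
    - [0, 0, 0]
    - [0, 0, 0]
    - [0, 0, -0.3]
    - [0, 0, -0.8]
    - [0, 0, -1]
  turn: [0, 0, 0, 0, 0, 0, 0, 0]

```text
time: 65.58
eef_pos: [558.0, 44.2, 108.4]
eef_rot: [3.139, 0.109, -0.003]
wrist_force: [0.9, 0.2, 0.3]
opening: 25.3
grip_force: 0.0
```

Call:
step_arm:
  grip: [0.6, 0.6, 0.6, 0.6, 0.6, 0.6]
  translation:
    - [-0.5, 0, -0.8]
    - [-0.8, 0, -0.8]
    - [-0.8, 0, -0.5]
    - [0, 0, 0]
    - [0, 0, 0]
    - [0, 0, 0]
  turn: [0, 0, 0, 0, 0, 0]

```text
time: 66.32
eef_pos: [475.2, 38.5, 191.0]
eef_rot: [3.14, 0.109, -0.002]
wrist_force: [-0.1, -1.0, 0.4]
opening: 36.6
grip_force: 0.0
```

```bash
python3 ins.py w8;python3 boxes.py | grep -E 'scene|23[0-9]\.'; python3 plan.py 524.5,-400.8,150,6.3
```

```text
s -1 103 head [40.6 41.8] shank [34.3 35.6]
s 1 114 head [40.1 41.2] shank [34.7 35.7]
m -1 96 head [40.7 41.5] shank [34.2 35.4]
m 1 109 head [39.9 41. ] shank [34.2 35.4]
l -1 89 head [40.8 41.8] shank [33.7 35.6]
l 1 107 head [39.7 40.9] shank [34.1 35.5]
scene 38.8 [ 313.  -332.7] [57.7 45.6] yaw42 131.2 [152.  83.  95.]
scene 38.8 [ 348.5 -465. ] [57.7 46.4] yaw42 170.2 [157.  85.  98.]
scene 42.9 [ 523.5 -401.5] [231.3  23.6] yaw42 96.6 [152. 140. 124.]
scene 38.8 [ 531.5 -503.6] [58.5 43.1] yaw42 129.4 [156.  85.  99.]
side 42.3 [ 525.4 -399.1] [231.5  32.5] yaw42 97.3 [177. 173. 157.]
t 66.5 now [475.   38.5 191. ] yaw 4.0 open 36.7 F [ 0.8 -0.2  0. ]
[ 524.5 -400.8  150.     6.3] turn -0.29 shift [ 0.024 11.053  1.025]
```

View pics/w8.png

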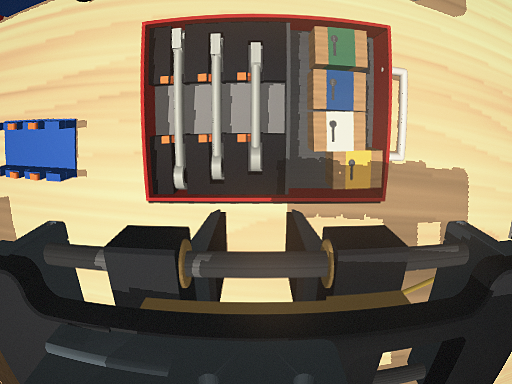

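Wrenches all home; the yellow carton (355,170) has shifted toward the handle wall. Check it lies flat.

```bash
python3 - <<'E'
from wc import *
g=dict(np.load('w8.npz'));W=wcloud(g);T=[561.4,33.7,3.95];c,s=np.cos(np.radians(T[2])),np.sin(np.radians(T[2]))
x=W[...,0]-T[0];y=W[...,1]-T[1];X=c*x+s*y;Y=-s*x+c*y;v,u=np.mgrid[0:384,0:512]
for a,b in((-94,-49),(-47,-4),(-1,42),(46,92)):
    m=(X>a)&(X<b)&(Y<-26)&(Y>-129)&(W[...,2]>33)&(v<200); Z=W[...,2][m]
    A=np.c_[X[m],Y[m],np.ones(m.sum())]; k=np.linalg.lstsq(A,Z,rcond=None)[0]
    print(m.sum(),np.percentile(X[m],[1,99]).round(1),np.percentile(Y[m],[1,99]).round(1),'z',np.percentile(Z,[1,50,99]).round(1),'slope',k[:2].round(3))
E
```

```text
1666 [-86.3 -49.5] [-128.6  -69.9] z [35.7 41.3 43.4] slope [-0.005 -0.016]
2196 [-46.6  -4.5] [-126.2  -47.3] z [37.  41.3 43.1] slope [ 0.007 -0.006]
2114 [-0.6 40.6] [-104.7  -46.7] z [35.8 41.4 43.3] slope [ 0.   -0.01]
2069 [46.9 88.9] [-106.5  -48.6] z [34.5 41.3 43.1] slope [ 0.017 -0.01 ]
```

Call:
step_arm:
  grip: [0.5, 0.5, 0.5, 0.5, 0.5, 0.5, 0.5, 0.5]
  grip_force: 45
  translation:
    - [0, 0, 0]
    - [0, 1, 0]
    - [0, 1, 0.2]
    - [0, 1, 0.2]
    - [0, 1, 0.2]
    - [0, 1, 0.2]
    - [0, 1, 0.2]
    - [0, 1, 0.2]
  turn: [-0.29, 0, 0, 0, 0, 0, 0, 0]

```text
time: 67.47
eef_pos: [505.7, -241.2, 142.9]
eef_rot: [-3.136, -0.172, 0.001]
wrist_force: [-0.8, 0.1, -0.2]
opening: 45.7
grip_force: 0.0
```

Call:
step_arm:
  grip: [0.5, 0.5, 0.5, 0.5, 0.5, 0.5, 0.5, 0.5]
  translation:
    - [0, 1, 0.2]
    - [0, 1, 0.2]
    - [0, 1, 0.1]
    - [0, 0.8, 0]
    - [0, 0.25, 0]
    - [0, 0, 0]
    - [0, 0, 0]
    - [0, 0, 0]
  turn: [0, 0, 0, 0, 0, 0, 0, 0]

```text
time: 68.47
eef_pos: [523.3, -399.7, 124.0]
eef_rot: [-3.137, -0.174, -0.0]
wrist_force: [-0.1, -1.0, 0.1]
opening: 45.5
grip_force: 0.0
```

```bash
python3 plan.py 525.3,-401.3,24,6.3; python3 - <<'E'
from wc import *
g=shot('wrist','w9.png');W=wcloud(g);v,u=np.mgrid[0:384,0:512]
m=(W[...,2]>36)&(W[...,2]<47)&(abs(W[...,1]+400)<40)&(v<210)
for x0 in(560,580,600,620):
    q=m&(abs(W[...,0]-x0)<6);print(x0,q.sum(),np.percentile(W[...,1][q],[3,97]).round(1) if q.any() else '')
print(np.percentile(W[...,0][m],[.5,99.5]))
E
```

```text
t 68.5 now [ 523.3 -399.7  124. ] yaw 6.4 open 45.5 F [-0.1 -1.   0.1]
[ 525.3 -401.3   24.     6.3] turn 0.01 shift [0.046 0.046 2.501]
560 391 [-406.5 -385.5]
580 396 [-404.1 -383.4]
600 402 [-401.8 -381.2]
620 399 [-399.4 -379.1]
[520.6801439  639.45208845]
```

Call:
step_arm:
  grip: [0.5, 0.5, 0.5, 0.5, 0.5, 0.5, 0.5, 0.5]
  translation:
    - [0.04, 0.05, 0.2]
    - [0, 0, 0.6]
    - [0, 0, 0.7]
    - [0, 0, 0.6]
    - [0, 0, 0.3]
    - [0, 0, 0.1]
    - [0, 0, 0]
    - [0, 0, 0]
  turn: [-0.04, 0, 0, 0, 0, 0, 0, 0]

```text
time: 69.53
eef_pos: [525.6, -403.1, 24.8]
eef_rot: [3.135, 0.181, 0.002]
wrist_force: [0.5, -0.1, 1.2]
opening: 45.6
grip_force: 0.0
```

Call:
step_arm:
  grip: [0.9, 0.9, 0.9, 0.9]
  translation:
    - [0, 0, 0]
    - [0, 0, 0]
    - [0, 0, 0]
    - [0, 0, 0]
  turn: [0, 0, 0, 0]

```text
time: 70.03
eef_pos: [525.0, -402.5, 24.0]
eef_rot: [-3.136, -0.181, -0.0]
wrist_force: [-0.5, 1.5, 2.0]
opening: 21.7
grip_force: 45.0
```

Call:
step_arm:
  grip: [0.9, 0.9, 0.9, 0.9, 0.9, 0.9, 0.9, 0.9]
  translation:
    - [0, 0, -0.2]
    - [0, 0, -0.5]
    - [0, 0, -0.6]
    - [0, 0, -0.6]
    - [0, 0, -0.5]
    - [0, 0, 0]
    - [0, 0, 0]
    - [0, 0, 0]
  turn: [0, 0, 0, 0, 0, 0, 0, 0]

```text
time: 71.03
eef_pos: [524.4, -402.2, 118.4]
eef_rot: [-3.135, -0.181, 0.003]
wrist_force: [0.1, -0.6, -3.3]
opening: 22.1
grip_force: 45.0
```

```bash
python3 plan.py T0,-118,120,0.2 T0,-118,73,0
```

```text
t 71.0 now [ 524.4 -402.2  118.4] yaw 6.6 open 22.1 F [ 0.1 -0.6 -3.3]
[568.5 -85.6 120.    4.2] turn 0.31 shift [ 1.673 -7.813 -0.04 ]
[568.5 -85.6  73.    4. ] turn 0.03 shift [0.    0.    1.175]
```

Call:
step_arm:
  grip: [0.9, 0.9, 0.9, 0.9, 0.9, 0.9, 0.9, 0.9]
  translation:
    - [0, 0, 0]
    - [0.2, -0.8, 0]
    - [0.3, -1, 0]
    - [0.3, -1, 0]
    - [0.3, -1, 0]
    - [0.2, -1, 0]
    - [0.2, -1, 0]
    - [0.1, -1, 0]
  turn: [0.34, 0, 0, 0, 0, 0, 0, 0]

```text
time: 72.03
eef_pos: [570.3, -125.5, 119.0]
eef_rot: [-3.14, -0.107, 0.001]
wrist_force: [-0.3, 0.3, -3.0]
opening: 21.7
grip_force: 45.0
```

Call:
step_arm:
  grip: [0.9, 0.9, 0.9, 0.9, 0.9, 0.9, 0.9, 0.9]
  translation:
    - [0.05, -0.8, 0]
    - [0, -0.2, 0]
    - [0, 0, 0.3]
    - [0, 0, 0.4]
    - [0, 0, 0.2]
    - [0, 0, 0]
    - [0, 0, 0]
    - [0, 0, 0]
  turn: [0, 0, 0, 0, 0, 0, 0, 0]

```text
time: 73.03
eef_pos: [570.0, -87.1, 84.2]
eef_rot: [3.139, 0.106, 0.002]
wrist_force: [-0.4, 0.4, -3.0]
opening: 22.0
grip_force: 45.0
```

```bash
python3 plan.py T0,-118,72,0 T0,118,72,0
```

```text
t 73.0 now [570.  -87.1  84.2] yaw 3.9 open 22.0 F [-0.4  0.4 -3. ]
[568.5 -85.6  72.    4. ] turn -0.01 shift [-0.035 -0.039  0.306]
[552.3 149.8  72.    4. ] turn -0.00 shift [-0.  -5.9 -0. ]
```

Descend gently to contact.

Call:
step_arm:
  grip: [0.9, 0.9, 0.9, 0.9, 0.9, 0.9]
  translation:
    - [-0.03, -0.04, 0.1]
    - [0, 0, 0.08]
    - [0, 0, 0.06]
    - [0, 0, 0.05]
    - [0, 0, 0.03]
    - [0, 0, 0]
  turn: [0, 0, 0, 0, 0, 0]

```text
time: 73.78
eef_pos: [568.3, -85.3, 72.0]
eef_rot: [3.14, 0.107, 0.001]
wrist_force: [-3.2, -0.4, 4.5]
opening: 21.8
grip_force: 45.0
```

Call:
step_arm:
  grip: [0.9, 0.9]
  translation:
    - [0, 0, 0.01]
    - [0, 0, 0]
  turn: [0, 0]

```text
time: 74.03
eef_pos: [568.3, -85.3, 72.0]
eef_rot: [3.14, 0.107, 0.001]
wrist_force: [-2.7, 0.4, 7.6]
opening: 22.1
grip_force: 45.0
```

Call:
step_arm:
  grip: [0.9, 0.9, 0.9, 0.9, 0.9, 0.9, 0.9, 0.9]
  translation:
    - [0, -0.05, 0.01]
    - [0, -0.1, 0]
    - [0, -0.15, 0]
    - [0, -0.2, 0]
    - [0, -0.2, 0]
    - [0, -0.2, 0]
    - [0, -0.2, 0]
    - [0, -0.2, 0]
  turn: [0, 0, 0, 0, 0, 0, 0, 0]

```text
time: 75.03
eef_pos: [566.2, -34.7, 72.0]
eef_rot: [3.137, 0.109, 0.005]
wrist_force: [-0.3, -4.5, 7.6]
opening: 21.4
grip_force: 45.0
```

Contact holds (7.6 N). Continue.

Call:
step_arm:
  grip: [0.9, 0.9, 0.9, 0.9, 0.9, 0.9, 0.9, 0.9]
  translation:
    - [0, -0.2, 0]
    - [0, -0.2, 0]
    - [0, -0.2, 0]
    - [0, -0.2, 0]
    - [0, -0.2, 0]
    - [0, -0.2, 0]
    - [0, -0.2, 0]
    - [0, -0.2, 0]
  turn: [0, 0, 0, 0, 0, 0, 0, 0]

```text
time: 76.03
eef_pos: [561.8, 29.3, 72.0]
eef_rot: [3.137, 0.109, 0.005]
wrist_force: [-0.5, -5.1, 8.6]
opening: 21.6
grip_force: 45.0
```

Call:
step_arm:
  grip: [0.9, 0.9, 0.9, 0.9, 0.9, 0.9, 0.9, 0.9]
  translation:
    - [0, -0.2, 0]
    - [0, -0.2, 0]
    - [0, -0.2, 0]
    - [0, -0.2, 0]
    - [0, -0.2, 0]
    - [0, -0.2, 0]
    - [0, -0.2, 0]
    - [0, -0.2, 0]
  turn: [0, 0, 0, 0, 0, 0, 0, 0]

```text
time: 77.03
eef_pos: [557.4, 93.2, 72.0]
eef_rot: [3.137, 0.109, 0.005]
wrist_force: [0.3, -6.0, 7.8]
opening: 22.0
grip_force: 45.0
```

```bash
python3 plan.py T0,120,72,0
```

```text
t 77.0 now [557.4  93.2  72. ] yaw 4.0 open 22.0 F [ 0.3 -6.   7.8]
[552.1 151.8  72.    4. ] turn 0.00 shift [-3.100e-02 -1.472e+00 -1.000e-03]
```

Call:
step_arm:
  grip: [0.9, 0.9, 0.9, 0.9, 0.9, 0.9, 0.9, 0.9]
  translation:
    - [0, -0.2, 0]
    - [0, -0.2, 0]
    - [0, -0.2, 0]
    - [0, -0.2, 0]
    - [0, -0.2, 0]
    - [0, -0.2, 0]
    - [0, -0.15, 0]
    - [0, -0.1, 0]
  turn: [0, 0, 0, 0, 0, 0, 0, 0]

```text
time: 78.03
eef_pos: [553.4, 151.1, 72.0]
eef_rot: [3.137, 0.109, 0.005]
wrist_force: [0.8, -5.1, 7.9]
opening: 22.2
grip_force: 45.0
```

Call:
step_arm:
  grip: [0.9, 0.9]
  translation:
    - [0, 0, 0]
    - [0, 0, 0]
  turn: [0, 0]

```text
time: 78.28
eef_pos: [553.4, 151.5, 72.0]
eef_rot: [3.139, 0.108, 0.005]
wrist_force: [0.3, -4.2, 7.7]
opening: 22.1
grip_force: 45.0
```

Call:
step_arm:
  grip: [0.9, 0.9, 0.9, 0.9, 0.9]
  translation:
    - [0, 0, -0.3]
    - [0, 0, -0.6]
    - [0, 0, -0.3]
    - [0, 0, 0]
    - [0, 0, 0]
  turn: [0, 0, 0, 0, 0]

```text
time: 78.9
eef_pos: [551.6, 152.0, 117.4]
eef_rot: [3.139, 0.107, -0.002]
wrist_force: [-0.3, -0.6, -2.1]
opening: 21.8
grip_force: 45.0
```

```bash
python3 plan.py 525,-402,118,4 525,-402,24.5,4
```

```text
t 78.9 now [551.6 152.  117.4] yaw 3.9 open 21.8 F [-0.3 -0.6 -2.1]
[ 525. -402.  118.    4.] turn -0.01 shift [-1.629 13.77  -0.016]
[ 525.  -402.    24.5    4. ] turn -0.00 shift [0.    0.    2.338]
```

Call:
step_arm:
  grip: [0.9, 0.9, 0.9, 0.9, 0.9, 0.9, 0.9, 0.9]
  translation:
    - [0, 0.6, 0]
    - [-0.1, 1, 0]
    - [-0.1, 1, 0]
    - [-0.1, 1, 0]
    - [-0.1, 1, 0]
    - [-0.1, 1, 0]
    - [-0.1, 1, 0]
    - [-0.1, 1, 0]
  turn: [0, 0, 0, 0, 0, 0, 0, 0]

```text
time: 79.9
eef_pos: [544.2, -154.2, 117.1]
eef_rot: [-3.139, -0.107, 0.003]
wrist_force: [0.3, -0.8, -1.8]
opening: 21.6
grip_force: 45.0
```

Call:
step_arm:
  grip: [0.9, 0.9, 0.9, 0.9, 0.9, 0.9, 0.9, 0.9]
  translation:
    - [-0.1, 1, 0]
    - [-0.2, 1, 0]
    - [-0.2, 1, 0]
    - [-0.2, 1, 0]
    - [-0.2, 1, 0]
    - [-0.03, 0.8, 0]
    - [0, 0.35, 0]
    - [0, 0, 0]
  turn: [0, 0, 0, 0, 0, 0, 0, 0]

```text
time: 80.9
eef_pos: [524.2, -401.0, 117.2]
eef_rot: [-3.138, -0.105, 0.002]
wrist_force: [0.5, 0.3, -2.7]
opening: 21.6
grip_force: 45.0
```

Call:
step_arm:
  grip: [0.9, 0.9, 0.9, 0.9, 0.9, 0.9, 0.9, 0.9]
  translation:
    - [0, 0, 0.5]
    - [0, 0, 0.7]
    - [0, 0, 0.5]
    - [0, 0, 0.3]
    - [0, 0, 0.15]
    - [0, 0, 0]
    - [0, 0, 0]
    - [0, 0, 0]
  turn: [0, 0, 0, 0, 0, 0, 0, 0]

```text
time: 81.9
eef_pos: [524.8, -401.4, 32.9]
eef_rot: [3.139, 0.106, 0.002]
wrist_force: [-0.6, -0.2, -2.3]
opening: 21.8
grip_force: 45.0
```

```bash
python3 plan.py 525,-402,24,4
```

```text
t 81.9 now [ 524.8 -401.4   32.9] yaw 3.9 open 21.8 F [-0.6 -0.2 -2.3]
[ 525. -402.   24.    4.] turn -0.01 shift [0.004 0.016 0.223]
```

Call:
step_arm:
  grip: [0.9, 0.9, 0.9, 0.9, 0.9, 0.9]
  translation:
    - [0, 0, 0.1]
    - [0, 0, 0.08]
    - [0, 0, 0.05]
    - [0, 0, 0.01]
    - [0, 0, 0]
    - [0, 0, 0]
  turn: [0, 0, 0, 0, 0, 0]

```text
time: 82.65
eef_pos: [524.4, -401.1, 24.0]
eef_rot: [3.139, 0.107, 0.0]
wrist_force: [-1.9, 1.5, 6.5]
opening: 21.7
grip_force: 45.0
```

Call:
step_arm:
  grip: [0.7, 0.5, 0.5, 0.5, 0.5, 0.5, 0.5, 0.5]
  translation:
    - [0, 0, 0]
    - [0, 0, 0]
    - [0, 0, 0]
    - [0, 0, -0.3]
    - [0, 0, -0.7]
    - [0, 0, -0.9]
    - [0, 0, -0.9]
    - [0, 0, -0.9]
  turn: [0, 0, 0, 0, 0, 0, 0, 0]

```text
time: 83.65
eef_pos: [524.5, -401.1, 172.7]
eef_rot: [3.139, 0.107, 0.001]
wrist_force: [-0.7, -0.0, 0.4]
opening: 45.6
grip_force: 0.0
```

Call:
step_arm:
  grip: [0.5, 0.5, 0.5, 0.5, 0.5, 0.5, 0.5, 0.5]
  translation:
    - [-0.8, 0, -0.5]
    - [-0.8, 0, 0]
    - [-0.8, 0, 0]
    - [-0.8, 0, 0]
    - [0, 0, 0]
    - [0, 0, 0]
    - [0, 0, 0]
    - [0, 0, 0]
  turn: [0, 0, 0, 0, 0, 0, 0, 0]

```text
time: 84.65
eef_pos: [397.5, -409.6, 190.4]
eef_rot: [-3.14, -0.108, -0.0]
wrist_force: [-0.4, -0.7, 0.3]
opening: 45.4
grip_force: 0.0
```

```bash
python3 plan.py; python3 boxes.py fin; python3 - <<'E'
from m import *
for n in('scene','side'):
    g=get_image(n);W=cloud(g);T=[558.1,32.8,4.2] if n=='scene' else [560.6,33.2,4.1];c,s=np.cos(np.radians(T[2])),np.sin(np.radians(T[2]))
    x=W[...,0]-T[0];y=W[...,1]-T[1];X=c*x+s*y;Y=-s*x+c*y
    m=(abs(X)<90)&(abs(Y)<125); print(n,np.nanpercentile(W[...,2][m],[50,90,99,100]))
E
```

```text
t 84.7 now [ 397.5 -409.6  190.4] yaw 3.9 open 45.4 F [-0.4 -0.7  0.3]
scene 39.2 [ 313.5 -333.5] [57.4 45. ] yaw42 133.4 [148.   83.   93.5]
scene 38.8 [ 348.4 -465.4] [57.8 44.4] yaw42 169.7 [145.  81.  90.]
scene 43.1 [ 523.4 -400.9] [230.   23.2] yaw42 94.0 [157. 145. 128.]
scene 39.3 [ 531.4 -503.4] [58.1 43.2] yaw42 130.3 [162.  88. 102.]
side 44.4 [ 1844.4 -1208.3] [1891.1  877.9] yaw42 147.3 [166. 138.  91.]
side 43.4 [  334.9 -1777.9] [ 32.5 150.9] yaw42 88.4 [162. 144. 120.]
side 38.9 [ 530.3 -499.6] [57.7 45.1] yaw42 128.6 [211. 125. 149.]
side 42.2 [ 523.5 -396.2] [231.   31.8] yaw42 93.9 [182. 174. 156.]
side 38.8 [ 349.2 -464.3] [67.3 43.3] yaw42 173.7 [172.  98. 112.]
side 38.6 [ 314.5 -330.4] [59.3 49.2] yaw42 129.9 [222. 133. 156.]
scene [32.99293316 41.49461064 44.53335467 46.51729956]
side [32.95949837 41.07534155 42.9624111  44.7498526 ]
```

View pics/finside.png

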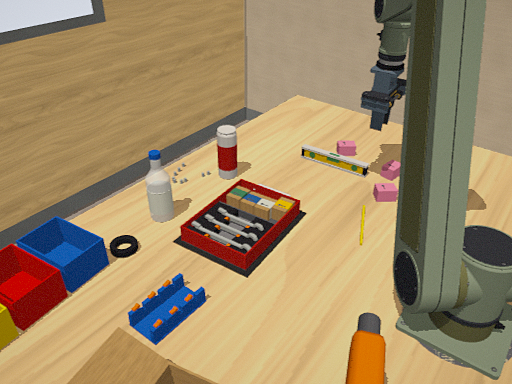

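Final view: the tray at (240,220) holds 3 wrenches and 4 cartons, all below the rim. The rack is empty, the level is standing on the bench at (335,160), and the bottle, spray can and tape have not been moved. Handing in.

```bash
python3 -c "
from plant import *
print(finish_job())"
```

```text
the job is handed in; nothing more can be done
None
```

The job is handed in: all three wrenches are pressed home, all four cartons lie flat in the bay below the rim (yellow was knocked against the handle wall but still lies flat), and the level was slid in contact from the handle end to the far end and stood back on the bench; no verdict came back.

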